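# Clamp the blackwood blanks flats up in the vee cradle

## Task

Open the clamp of the vee cradle by turning its knob fully anticlockwise, then load every blackwood blank from the wooden rack into the cradle, one to a groove: roll each one until the flats at its ends face straight up and slide it under the hold-down bar until its end meets the steel stop, so that they lie in one even row. Only when all of them lie so, turn the knob clockwise to its end stop to bring the bar down on the flats. Leave the other things on the bench where they are.

Things in the scene. Friction and masses are not known exactly. Their poses are not given: they have to be found in the camera images.
- rack: Fixed wooden stock rack: base 160 mm (its x) by 244 mm (its y) by 12 mm, two notched rails (x -46 to -28 and 28 to 46 mm), tops 41 mm high, open between. Four V notches along x at y = -93, -31, 31, 93 mm. Origin: centre of the underside, on the bench; z up. A blank in a notch lies along x, its axis 46.6 mm above the bench.
- cradle: Fixed vee cradle. Aluminium base 12 mm thick, x -95 to 150, y -131 to 131 mm. Two white, slippery notched rails (x -54 to -42 and 34 to 52 mm, tops 44 mm high), open between, make four 90-degree V-grooves along x at y = -93, -31, 31, 93 mm. Origin: on the bench, below the middle of a blank that is against the stop; z up. A blank in a groove has its axis 46.6 mm above the bench; rubbed across its top (5 to 10 N) it rolls.
- bar_mid (a point): Middle of the underside of the cradle's hold-down bar, which crosses the grooves at cradle x = 61 to 75 mm, 14 mm thick, and moves up and down with the knob: 68.6 mm above the bench when open (6 mm over the round of a blank), 59.1 mm when closed, just on the flats. Its two guide posts (y = -121, 121 mm) stand 90 mm high.
- stop (a point): Middle of the face of the steel end stop, a fence across all the grooves at cradle x = 80 mm, 55 mm high; the ends of the blanks go against it (this point is 46.6 mm above the bench).
- knob (a joint): Turn of the clamp knob, rad: 0 = fully open (bar up), 1.5 = its end stop (bar fully down). Grows as the knob turns clockwise seen from above; it stays where it is left (about 0.08 N m of friction). It starts between 1.0 and 1.5, where the bar stops a blank from sliding under.
- knob_grip (a point): On the vertical axis of the clamp knob, at the height to grip: an upright black grip bar 46 mm long, 14 mm thick, 32 mm high (7 mm of it above this point), on a grey housing 64 mm high behind the stop (cradle x = 119 mm). The point's x axis lies along the grip bar and turns with it.
- blank1_mid (a point): Centre of a blackwood blank: a round bar 160 mm long, 32 mm in diameter, about 160 g. At both ends, for the last 24 mm, one side is milled to a flat 20 mm wide (12.5 mm from the axis, 3.5 mm below the round), both flats in line. x runs along the bar (ends alike), z points out of the flats: flats up = z up. Starts in a notch of the rack, turned any way; absent in some starts.
- blank2_mid (a point): Centre of a blackwood blank: a round bar 160 mm long, 32 mm in diameter, about 160 g. At both ends, for the last 24 mm, one side is milled to a flat 20 mm wide (12.5 mm from the axis, 3.5 mm below the round), both flats in line. x runs along the bar (ends alike), z points out of the flats: flats up = z up. Starts in a notch of the rack, turned any way; absent in some starts.
- blank3_mid (a point): Centre of a blackwood blank: a round bar 160 mm long, 32 mm in diameter, about 160 g. At both ends, for the last 24 mm, one side is milled to a flat 20 mm wide (12.5 mm from the axis, 3.5 mm below the round), both flats in line. x runs along the bar (ends alike), z points out of the flats: flats up = z up. Starts in a notch of the rack, turned any way; absent in some starts.
- blank4_mid (a point): Centre of a blackwood blank: a round bar 160 mm long, 32 mm in diameter, about 160 g. At both ends, for the last 24 mm, one side is milled to a flat 20 mm wide (12.5 mm from the axis, 3.5 mm below the round), both flats in line. x runs along the bar (ends alike), z points out of the flats: flats up = z up. Starts in a notch of the rack, turned any way; absent in some starts.
- hone: Bystander: grey slate hone 150 x 50 x 22 mm, origin at the centre of its underside. Leave alone.
- cup: Bystander: round pewter reed cup, 72 mm across, 75 mm high, origin at the centre of its underside. Leave alone.
- mandrel: Bystander: polished steel staple mandrel with a wooden handle, 190 mm long, 20 mm high, lying at the left; origin at its underside. Leave alone.
- chanter: Bystander: black practice chanter 222 mm long lying on two small wooden rests, 42 mm high; origin at the underside. Leave alone.
There are look-alikes about, which are no part of the job. Leave any blue or pink look-alike of the part that bears blank3_mid alone.

How it is judged:
By the outcome, as a careful person would: the job done as asked, in the order asked, and still so for the second after the job is handed in, with the robot touching nothing.
Of blank1, blank2, blank3, blank4 only 3 to 4 are there at a start; the rules pass over those that are not, and their reading is None.
At some moment in a run one of blank1, blank2, blank3, blank4 may be knocked a few centimetres aside while the robot is not near it.
Once in a run the grip may slacken for a moment while it holds something.
It also fails if it takes over 210 s, if anything falls off the work surface, if the arm or the gripper's body presses on something with over 40 N, if the wrist force passes 120 N, or if a joint passes its speed limit or range.

## Robot

A 6-joint arm with a two-finger parallel gripper is mounted at the origin on the work surface. World frame = base frame: x ahead of the robot, y to its left, z up, the work surface at z = 0. Lengths are in m, angles in rad, forces in N, time in s.
With the tool pointing down it reaches from about 0.3 to 0.75 m from the base axis. Payload 8.5 kg.
Tool frame: the origin (TCP) lies midway between the tips of the shut fingers; the grasp point (between the pads) lies 19 mm behind it (robot.grip_depth is the distance from the TCP to the grasp point, in m); z points along the fingers, y is the direction in which the jaws open and shut (so a half turn about z gives the same grasp; the last joint's range is limited). The gripper opens to 85 mm and grips with 20 to 120 N. Pads are 22 mm wide; open, the fingers measure 114 mm over their backs; the gripper's body (76 mm by 85 mm) begins 54 mm behind the grasp point. The pads swing forward as they close: fully open they stand 13 mm farther back than shut.
Start: joints at [-1.371, 0.381, 1.297, -0, 1.464, -0.215], TCP at [0.222, -0.503, 0.231] pointing down, gripper open.
Joint ranges: [-3.11, 3.11], [-0.89, 2.33], [0.22, 2.48], [-1.42, 4.56], [0.17, 2.85], [-2.88, 2.88]. Speed limits (rad/s): [2.39, 2.39, 3.14, 3.14, 3.14, 3.14].

## Interface

Orientations are given as a unit quaternion [w, x, y, z].
In Python, from plant import telemetry, optics, hand_in, find_in, cut_out, tip_of, robot gives the robot as it stands.
- The arm moves only by the tool drive_tool, never from a script. Its argument "commands" is a list of rows, each an object of numbers: "dx", "dy", "dz": the shift along the tool's x, y, z normalised to -1 to 1, where 1 is 50 cm; "yaw": the turn about the tool's z normalised to -1 to 1, where 1 is pi/2 rad; "hand": the opening, from -1 (shut) to 1 (fully open). A call has 1 to 20 rows; each row is the pose to reach, as a shift and turn from the pose commanded when the call began, along the tool's axes at that moment; what a row does not reach only later rows make up. A row lasts 1/10 s, in which the tool goes at most 50 mm and 8.59 degrees, less where a joint would pass 70% of its speed; a pose out of reach is approached as far as the arm can. A call with a number of a shift or a turn outside -1 to 1 is refused whole. A call with a gripper value outside its range is refused whole. The fingers move at their own pace and stop on an object; "grip_force" is the grip in N (left out, the last holds). Time passes only in rows, so rows that repeat a pose let the fingers close. It gives the time, the measured TCP pose, the force and the opening at its end, in the units of the state.
- telemetry.state(): the state, without advancing time (a new reading comes with each control period).
- optics.read_camera(name): name is "scene" or "top" or "wrist"; returns (picture, depth): 480x640x3 uint8, red, green, blue; 480x640 float32, m along the optical axis (not along the pixel's ray), 0 where there is no reading.
- optics.camera_model(name): a dict with "camera_matrix" (3x3 intrinsics, pixels), "rvec" (rotation vector, rad) and "tvec" (3), from world to camera coordinates, as OpenCV has them; the wrist camera has in their place "tool_from_camera" (4x4, takes a point from camera to tool coordinates, whose origin is the TCP and whose axes are the flange's). Camera axes: x right, y down, z forward; pixel columns grow to the right and rows downward; lengths in m; the calibration is good to about 2 mm. A picture is of the moment at which its call begins: read the wrist's pose just before it. camera_model takes no time and is no camera call.
- hand_in(): hands the job in, once; it reports no verdict.
Trained networks look in the newest picture that a camera, given by its name, has taken for a name from the list of things; names that differ only in an ending like _2 or _b are one class to them, and where a whole thing is asked for, a point or a joint stands for the part that bears it (a point fixed in the world has none). Each returns a list of dicts, best first, with "conf" (0 to 1); they miss things now and then, are a little off and sometimes report something else, mostly with a low value. They report only what shows in the picture. A call takes as long as a camera call. They do not tell look-alikes from the thing itself.
- find_in(camera, query): "extent" ([left, top, right, bottom] in pixels, round what is visible of it).
- cut_out(camera, query): "mask" (480x640 bool, what is visible of it) and "extent" ([left, top, right, bottom] in pixels, round what is visible of it).
- tip_of(camera, query): "location" ([column, row] in pixels: a listed point, or the origin of a listed thing).
The state is a dict: "t": time; "joint_positions": joint angles; "joint_velocities": joint speeds; "effort": joint torques, N m; "tool_pos": TCP position; "tool_rot": TCP orientation; "wrist_force": force on the tool from outside, world axes, zero at the start; "moment": the same for the moment, N m; "gripper_width": finger opening in m.
Only numpy, scipy, OpenCV 4.12 (cv2) and the standard library are available. Lean on these libraries where they do the work, as an engineer would, in place of code of your own. Each camera call takes 0.05 s, during which the arm holds its last target.

## Working session

There is one attempt and no reset: what is moved stays moved. The work goes in short steps, Python scripts to look and compute and a tool call to move; the robot and the scene stay as the last step left them, time stands still between calls to the robot, and variables do not carry over. Pictures are saved under pics/ and viewed, and the job is handed in when it is done.

Besides the shell and the picture viewer there is one more tool, called after "Emit:" as name(argument=value, ...), one argument or row to a line, values as JSON. drive_tool: Moves the arm, as the interface text tells. Scaled input: -1 to 1 covers 50 cm each way for a shift and pi/2 rad each way for a turn. Its arguments: {"type":"object","properties":{"commands":{"type":"array","items":{"type":"object","properties":{"dx":{"type":"number","minimum":-1,"maximum":1},"dy":{"type":"number","minimum":-1,"maximum":1},"dz":{"type":"number","minimum":-1,"maximum":1},"yaw":{"type":"number","minimum":-1,"maximum":1},"hand":{"type":"number"}}}},"grip_force":{"type":"number"}},"required":["commands"]}

```bash
ls; mkdir -p pics
cat > h.py <<'E'
import numpy as np, cv2
from plant import telemetry, optics, hand_in, find_in, cut_out, tip_of, robot
from scipy.spatial.transform import Rotation as R
def save(im,n): cv2.imwrite('pics/'+n,im[:,:,::-1])
def tool():
    s=telemetry.state(); w,x,y,z=s['tool_rot']; T=np.eye(4); T[:3,:3]=R.from_quat([x,y,z,w]).as_matrix(); T[:3,3]=s['tool_pos']; return T
def w2c(cam,T=None):
    m=optics.camera_model(cam); K=np.array(m['camera_matrix'])
    if 'rvec' in m:
        A=np.eye(4);A[:3,:3]=cv2.Rodrigues(np.array(m['rvec'],float))[0];A[:3,3]=np.ravel(m['tvec'])
        return K,A
    return K,np.linalg.inv((tool() if T is None else T)@np.array(m['tool_from_camera']))
def unproj(KA,u,v,d):
    K,A=KA; p=np.linalg.inv(K)@np.array([np.ravel(u),np.ravel(v),np.ones(np.size(u))])*np.ravel(d)
    B=np.linalg.inv(A); return (B[:3,:3]@p).T+B[:3,3]
def cloud(KA,dep):
    v,u=np.mgrid[:480,:640]; return unproj(KA,u,v,dep).reshape(480,640,3)
def proj(KA,P):
    K,A=KA; P=np.atleast_2d(P); c=P@A[:3,:3].T+A[:3,3]; q=c@K.T; return q[:,:2]/q[:,2:]
def atz(KA,u,v,z):
    K,A=KA; B=np.linalg.inv(A); o=B[:3,3]; d=B[:3,:3]@np.linalg.inv(K)@np.array([u,v,1.]); return o+d*(z-o[2])/d[2]
E
python3 - <<'E'
from h import *
for c in ['scene','top','wrist']:
    im,d=optics.read_camera(c); save(im,c+'0.png'); np.savez('/tmp/'+c+'0.npz',im=im,d=d,A=w2c(c)[1],K=w2c(c)[0])
    A=w2c(c)[1]; print(c,np.linalg.inv(A)[:3].round(3).tolist(),w2c(c)[0].round(1).tolist())
print(telemetry.state(), robot, robot.grip_depth, tool().round(3).tolist())
print(optics.camera_model('wrist')['tool_from_camera'])
for q in ['rack','cradle','knob_grip','stop','bar_mid','blank1_mid']:
    for c in ['scene','top']:
        print(q,c,[(np.round(r['location']).tolist(),round(r['conf'],2)) for r in tip_of(c,q)])
E
```

```text
pics
scene [[-0.328, 0.619, -0.713, 1.227], [0.945, 0.227, -0.237, 0.308], [0.016, -0.751, -0.66, 0.781]] [[436.2, 0.0, 317.6], [0.0, 436.2, 243.7], [0.0, 0.0, 1.0]]
top [[-0.023, -0.984, 0.176, 0.236], [-1.0, 0.02, -0.02, 0.055], [0.016, -0.177, -0.984, 1.305]] [[467.0, 0.0, 316.5], [0.0, 467.0, 235.3], [0.0, 0.0, 1.0]]
wrist [[0.402, -0.867, -0.295, 0.297], [-0.916, -0.381, -0.128, -0.471], [-0.002, 0.321, -0.947, 0.374]] [[330.7, 0.0, 312.6], [0.0, 330.7, 239.2], [0.0, 0.0, 1.0]]
{'t': 0.15, 'joint_positions': array([-1.37129673e+00,  3.81073453e-01,  1.29799591e+00, -2.52480334e-06,
        1.46359621e+00, -2.15311205e-01]), 'joint_velocities': array([-6.17152173e-05, -3.19745877e-03, -3.87901548e-03,  7.58325607e-04,
        3.93180216e-04,  7.76638323e-04]), 'effort': array([ 2.10171464e-03, -4.48626566e+01, -2.31342816e+01, -1.67060252e-04,
        3.82217317e-03, -1.85370375e-06]), 'tool_pos': array([ 0.22160991, -0.50315714,  0.23086692]), 'tool_rot': array([-5.36451588e-04,  9.78568323e-01,  2.05921706e-01,  2.98604775e-06]), 'wrist_force': array([0.08652643, 0.52847013, 0.
[... 331 characters left out ...]
 [ 9.99998986e-01 -1.04812696e-03 -9.63852844e-04  8.72637876e-04]
 [ 5.75701690e-04 -3.21505378e-01  9.46907578e-01 -1.43318861e-01]
 [ 0.00000000e+00  0.00000000e+00  0.00000000e+00  1.00000000e+00]]
rack scene [([224.0, 265.0], 0.82)]
rack top [([385.0, 210.0], 0.68)]
cradle scene [([351.0, 290.0], 0.96)]
cradle top [([270.0, 222.0], 0.73)]
knob_grip scene [([326.0, 293.0], 0.81)]
knob_grip top [([276.0, 171.0], 0.79)]
stop scene [([333.0, 302.0], 0.67)]
stop top [([273.0, 186.0], 0.7), ([150.0, 191.0], 0.51)]
bar_mid scene [([337.0, 294.0], 0.95)]
bar_mid top [([279.0, 194.0], 0.93)]
blank1_mid scene [([215.0, 245.0], 0.61), ([193.0, 237.0], 0.19)]
blank1_mid top [([399.0, 212.0], 0.65)]
```

View pics/scene0.png

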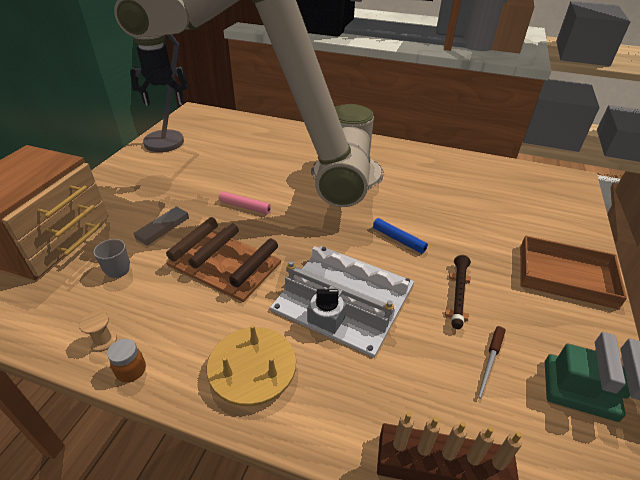

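View pics/top0.png

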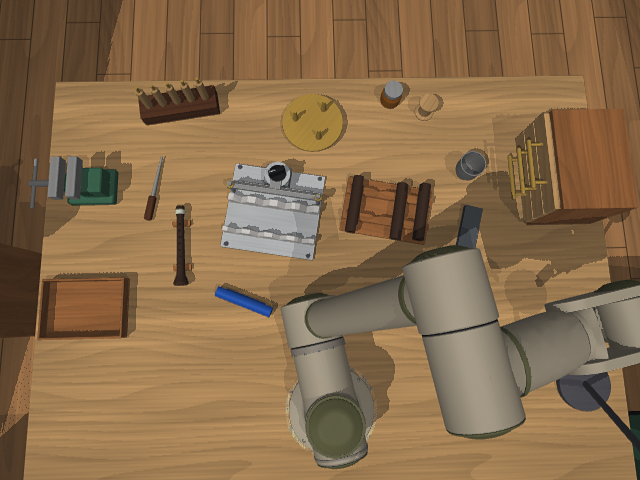

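View pics/wrist0.png

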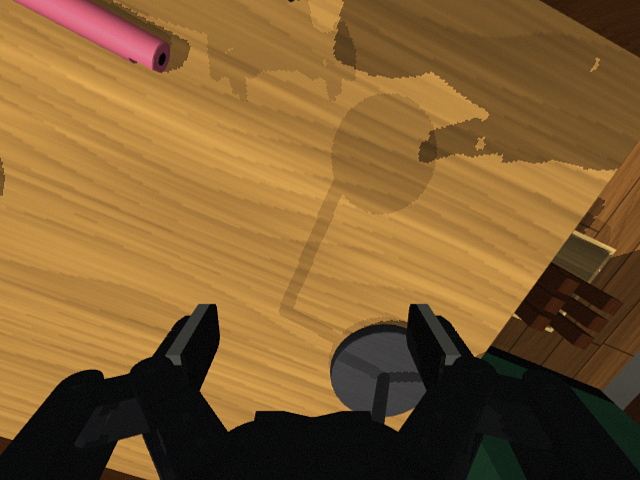

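```bash
cat >> h.py <<'E'
def wp(KA,q,cam,z):
    return [(atz(KA,*r['location'],z).round(4).tolist(),round(r['conf'],2)) for r in tip_of(cam,q)]
E
python3 - <<'E'
from h import *
C={}
for c in ['top','scene']:
    im,d=optics.read_camera(c); KA=w2c(c); cl=cloud(KA,d); C[c]=cl
    for q,zz in [('rack',(.006,.018)),('cradle',(.006,.018))]:
        r=cut_out(c,q)
        m=r[0]['mask']; P=cl[m&(d>0)]
        print(c,q,r[0]['conf'],r[0]['extent'],len(P),np.percentile(P[:,2],[1,50,99]).round(3))
        Q=P[(P[:,2]>zz[0])&(P[:,2]<zz[1])]
        rect=cv2.minAreaRect((Q[:,:2]*1000).astype(np.float32)); print(rect)
    for q,z in [('knob_grip',.089),('stop',.0466),('bar_mid',.06),('cradle',0),('rack',0)]: print(c,q,wp(KA,q,c,z))
    for q in ['hone','cup','mandrel','chanter']: print(q,wp(KA,q,c,0.0))
    # table z check
    print(cl[300:330:10,150:180:10].reshape(-1,3)[:,2].round(4))
E
```

```text
top rack 0.59 [219.4, 163.1, 322.5, 258.8] 7895 [0.006 0.013 0.103]
((541.9508666992188, 150.60284423828125), (262.0016174316406, 246.25283813476562), 80.19213104248047)
top cradle 0.78 [222.3, 164.3, 321.7, 257.8] 7962 [0.005 0.013 0.103]
((541.8656616210938, 150.7300567626953), (262.18341064453125, 246.32965087890625), 80.28021240234375)
top knob_grip [([0.6275, -0.38, 0.089], 0.37), ([0.4896, 0.1497, 0.089], 0.24)]
top stop [([0.5959, 0.1377, 0.0466], 0.63)]
top bar_mid [([0.5669, 0.131, 0.06], 0.69)]
top cradle [([0.5077, 0.1487, 0.0], 0.74), ([0.616, 0.1341, 0.0], 0.52), ([0.6109, 0.5023, 0.0], 0.3)]
top rack []
hone [([0.4727, -0.4038, 0.0], 0.77), ([0.6169, 0.1491, 0.0], 0.48)]
cup [([0.6421, -0.4122, 0.0], 0.64)]
mandrel [([0.6114, 0.4931, 0.0], 0.53)]
chanter [([0.4494, 0.4005, 0.0], 0.9), ([0.5995, 0.4941, 0.0], 0.16)]
[-0.0033 -0.      0.0011  0.0002  0.0042  0.0009 -0.0084  0.0044  0.0004]
scene rack 0.97 [166.1, 229.4, 281.6, 304.4] 3125 [0.001 0.014 0.045]
((539.6597290039062, -170.85751342773438), (245.007568359375, 163.51473999023438), 79.25931549072266)
scene cradle 0.92 [272.7, 246.7, 415.8, 353.5] 9140 [0.004 0.019 0.107]
((542.9445190429688, 148.51260375976562), (262.8273620605469, 247.63601684570312), 80.35093688964844)
scene knob_grip [([0.6186, 0.1259, 0.089], 0.62)]
scene stop [([0.5903, 0.1442, 0.0466], 0.98)]
scene bar_mid [([0.5814, 0.1392, 0.06], 0.79)]
scene cradle [([0.5101, 0.1607, 0.0], 0.6)]
scene rack [([0.5456, -0.1746, 0.0], 0.67)]
hone [([0.4675, -0.4105, 0.0], 0.77)]
cup [([0.6471, -0.4103, 0.0], 0.57)]
mandrel [([0.6225, 0.4853, 0.0], 0.6)]
chanter [([0.4432, 0.4014, -0.0], 0.85)]
[-0.      0.0009  0.0019  0.0032  0.0016  0.0017  0.0022  0.0016  0.002 ]
```

```bash
cat >> h.py <<'E'
CO=np.array([.5153,.1542]); CA=np.radians(-9.7); RO=np.array([.5397,-.1709]); RA=np.radians(-10.7)
def fr(O,A,x,y): c,s=np.cos(A),np.sin(A); return O+np.array([c*x-s*y,s*x+c*y])
def cr(x,y): return fr(CO,CA,x,y)
def rk(x,y): return fr(RO,RA,x,y)
def inv(O,A,P):
    P=np.atleast_2d(P); d=P[:,:2]-O; c,s=np.cos(A),np.sin(A); return np.c_[c*d[:,0]+s*d[:,1],-s*d[:,0]+c*d[:,1],P[:,2:]]
def psi(): T=tool(); return np.arctan2(T[1,0],T[0,0])
def go(xy,z,ps=None,T=None):
    T=tool() if T is None else T
    d=T[:3,:3].T@(np.array([xy[0],xy[1],z])-T[:3,3]); p=np.arctan2(T[1,0],T[0,0])
    y=0 if ps is None else -((ps-p+np.pi)%(2*np.pi)-np.pi)/(np.pi/2)
    print('dx %.4f dy %.4f dz %.4f yaw %.4f'%(*(d/.5),y))
E
python3 - <<'E'
from h import *
go(cr(.0,0)*.5+tool()[:2,3]*.5,.30,np.radians(-9.7)); go(cr(0.08,0),.30,np.radians(-9.7))
E
```

```text
dx 0.5337 dy -0.4834 dz -0.1374 yaw 0.3719
dx 1.2010 dy -0.8786 dz -0.1374 yaw 0.3719
```

Emit:
drive_tool(
  commands=[
    {"dx": 0.1,"dy": -0.08,"dz": -0.14,"yaw": 0.1},
    {"dx": 0.6,"dy": -0.44,"dz": -0.14,"yaw": 0.37},
    {"dx": 0.6,"dy": -0.44,"dz": -0.14,"yaw": 0.37},
    {"dx": 0.6,"dy": -0.44,"dz": -0.14,"yaw": 0.37},
    {"dx": 0.6,"dy": -0.44,"dz": -0.14,"yaw": 0.37},
    {"dx": 0.6,"dy": -0.44,"dz": -0.14,"yaw": 0.37},
    {"dx": 0.6,"dy": -0.44,"dz": -0.14,"yaw": 0.37},
    {"dx": 0.6,"dy": -0.44,"dz": -0.14,"yaw": 0.37},
    {"dx": 0.6,"dy": -0.44,"dz": -0.14,"yaw": 0.37},
    {"dx": 0.6,"dy": -0.44,"dz": -0.14,"yaw": 0.37},
  ],
)

```text
validation failed for argument at $.co...
```

Run:
```python
from h import *
im,d=optics.read_camera('wrist');save(im,'w1.png');im,d=optics.read_camera('top');save(im,'t1.png')
print(tool()[:3,3],np.degrees(psi())); go(cr(.08,0),.30,np.radians(-9.7))
```

```text
[ 0.22164315 -0.50333545  0.23130231] 23.764962123187175
dx 1.2009 dy -0.8787 dz -0.1373 yaw 0.3718
```

View pics/w1.png

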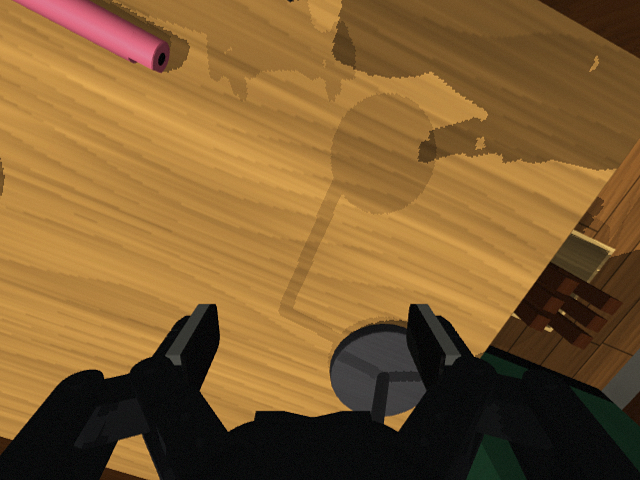

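Emit:
drive_tool(
  commands=[
    {"dx": 0.1,"dy": -0.08,"dz": -0.14,"yaw": 0.1,"hand": 1},
    {"dx": 0.6,"dy": -0.44,"dz": -0.14,"yaw": 0.37,"hand": 1},
    {"dx": 0.6,"dy": -0.44,"dz": -0.14,"yaw": 0.37,"hand": 1},
    {"dx": 0.6,"dy": -0.44,"dz": -0.14,"yaw": 0.37,"hand": 1},
    {"dx": 0.6,"dy": -0.44,"dz": -0.14,"yaw": 0.37,"hand": 1},
    {"dx": 0.6,"dy": -0.44,"dz": -0.14,"yaw": 0.37,"hand": 1},
    {"dx": 0.6,"dy": -0.44,"dz": -0.14,"yaw": 0.37,"hand": 1},
    {"dx": 0.6,"dy": -0.44,"dz": -0.14,"yaw": 0.37,"hand": 1},
    {"dx": 0.6,"dy": -0.44,"dz": -0.14,"yaw": 0.37,"hand": 1},
    {"dx": 0.6,"dy": -0.44,"dz": -0.14,"yaw": 0.37,"hand": 1},
  ],
  grip_force=30,
)

```text
t: 3.05
tool_pos: [0.4078, -0.1805, 0.3014]
tool_rot: [0.0, 0.997, -0.082, 0.0]
wrist_force: [0.8, -0.7, 0.1]
gripper_width: 0.0854
```

Run:
```python
from h import *
print(tool()[:3,3],np.degrees(psi())); go(cr(.08,0),.30,np.radians(-9.7))
```

```text
[ 0.40778093 -0.18046403  0.30142878] -9.404826431576836
dx 0.2628 dy -0.6946 dz 0.0026 yaw 0.0033
```

Emit:
drive_tool(
  commands=[
    {"dx": 0.1,"dy": -0.2,"dz": 0,"yaw": 0,"hand": 1},
    {"dx": 0.28,"dy": -0.7,"dz": 0,"yaw": 0,"hand": 1},
    {"dx": 0.28,"dy": -0.7,"dz": 0,"yaw": 0,"hand": 1},
    {"dx": 0.28,"dy": -0.7,"dz": 0,"yaw": 0,"hand": 1},
    {"dx": 0.28,"dy": -0.7,"dz": 0,"yaw": 0,"hand": 1},
    {"dx": 0.28,"dy": -0.7,"dz": 0,"yaw": 0,"hand": 1},
    {"dx": 0.28,"dy": -0.7,"dz": 0,"yaw": 0,"hand": 1},
    {"dx": 0.28,"dy": -0.7,"dz": 0,"yaw": 0,"hand": 1},
    {"dx": 0.28,"dy": -0.7,"dz": 0,"yaw": 0,"hand": 1},
    {"dx": 0.28,"dy": -0.7,"dz": 0,"yaw": 0,"hand": 1},
  ],
)

```text
t: 4.05
tool_pos: [0.6039, 0.1395, 0.3006]
tool_rot: [0.0, 0.996, -0.084, -0.001]
wrist_force: [-0.8, 0.3, 0.3]
gripper_width: 0.0855
```

Run:
```python
from h import *
T=tool();print(T[:3,3],np.degrees(psi()))
KA=w2c('wrist',T);im,d=optics.read_camera('wrist');save(im,'w2.png');np.savez('/tmp/w2.npz',im=im,d=d,K=KA[0],A=KA[1])
for q,z in [('knob_grip',.089),('stop',.0466),('bar_mid',.0605)]: print(q,wp(KA,q,'wrist',z))
P=cloud(KA,d).reshape(-1,3);P=P[d.ravel()>0.15]
print(len(P)); Q=P[(P[:,2]>.07)&(P[:,2]<.11)]; print(np.histogram(Q[:,2],20,(.06,.11)))
```

```text
[0.60387252 0.13952933 0.300608  ] -9.596988424356825
knob_grip [([0.6313, 0.1368, 0.089], 0.77)]
stop [([0.5935, 0.1432, 0.0466], 0.96)]
bar_mid [([0.5806, 0.1461, 0.0605], 0.84)]
250718
(array([   0,    0,    0,    0, 1233,  213, 2288, 1177,  255,   91,   38,
         40,  165,   12,   11,   12,   12,   18,   97,  485]), array([0.06  , 0.0625, 0.065 , 0.0675, 0.07  , 0.0725, 0.075 , 0.0775,
       0.08  , 0.0825, 0.085 , 0.0875, 0.09  , 0.0925, 0.095 , 0.0975,
       0.1   , 0.1025, 0.105 , 0.1075, 0.11  ]))
```

View pics/w2.png

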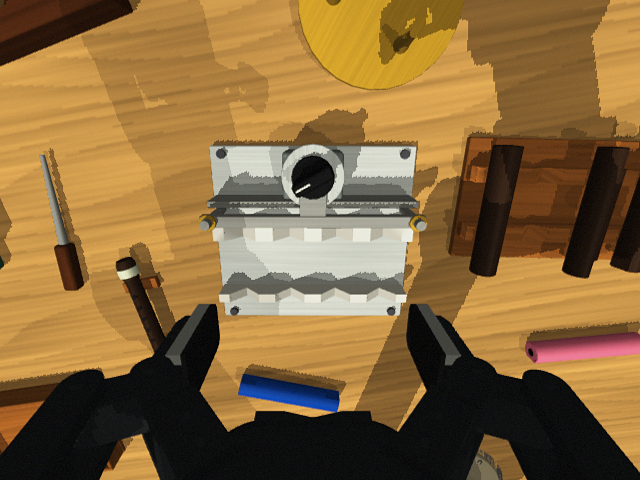

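Run:
```python
from h import *
z=np.load('/tmp/w2.npz'); KA=(z['K'],z['A']); d=z['d']; im=z['im']; cl=cloud(KA,d)
box=np.zeros((480,640),bool); box[135:325,190:430]=1
Q=cl[box&(d>0)]; B=Q[(Q[:,2]>.007)&(Q[:,2]<.018)]
print('base z',np.median(B[:,2])); print(cv2.minAreaRect((B[:,:2]*1000).astype(np.float32)))
k=cl[145:210,280:345].reshape(-1,3); L=inv(CO,CA,k)
print(np.histogram(k[:,2],24,(0,.12))[0])
top=L[L[:,2]>.09]; print(len(top),top.mean(0),top.min(0),top.max(0)); 
r=cv2.minAreaRect((top[:,:2]*1000).astype(np.float32)); print(r)
# bar
L=inv(CO,CA,Q); b=L[(L[:,0]>.064)&(L[:,0]<.072)&(abs(L[:,1])<.10)]; print('bar z',np.percentile(b[:,2],[10,50,90]))
cv2.imwrite('pics/k2.png',cv2.resize(im[130:330,190:440,::-1],None,fx=3,fy=3,interpolation=cv2.INTER_CUBIC))
```

```text
base z 0.012877270916445138
((542.1785888671875, 149.55934143066406), (262.0726318359375, 245.0453338623047), 80.23239135742188)
[  41    0  376    6    7    5   18    6   11   27   68  180  181  291
 1179 1053   57   24   22   23   30  582   21    0]
689 [ 0.12125926 -0.00016904  0.1126452 ] [ 0.1039009  -0.02207552  0.0906791 ] [0.17289383 0.02142847 0.44383632]
((137.67343139648438, 8.28115463256836), (56.61902618408203, 45.26077651977539), 24.995004653930664)
bar z [0.01243348 0.07617449 0.07759024]
```

View pics/k2.png

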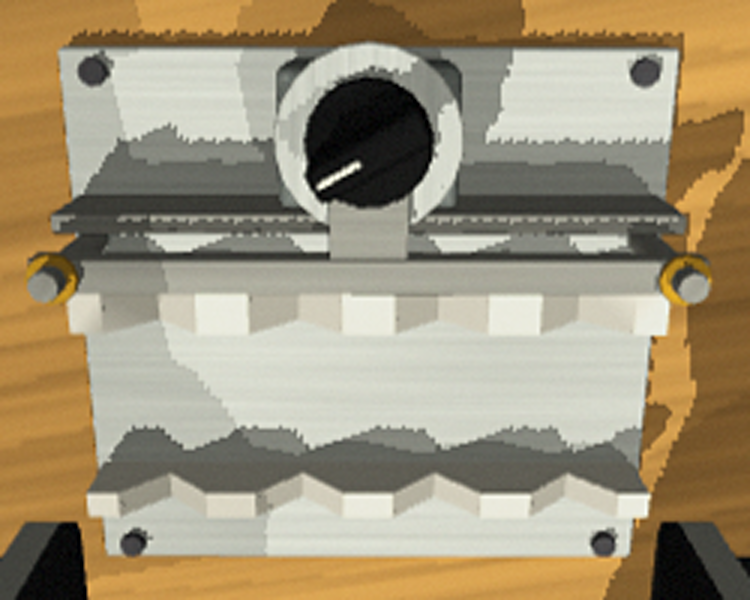

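```bash
sed -i 's/^CO=np.array(\[.5153,.1542\]); CA=np.radians(-9.7)/CO=np.array([.5151,.1542]); CA=np.radians(-9.77)/' h.py
python3 - <<'E'
from h import *
z=np.load('/tmp/w2.npz'); KA=(z['K'],z['A']); d=z['d']; cl=cloud(KA,d)
k=cl[145:210,280:345].reshape(-1,3); t=k[(k[:,2]>.102)&(k[:,2]<.112)]
print(len(t),np.median(t[:,2]),t.mean(0)); r=cv2.minAreaRect((t[:,:2]*1000).astype(np.float32)); print(r)
w,v=np.linalg.eigh(np.cov(t[:,:2].T)); print(np.sqrt(w*12),np.degrees(np.arctan2(v[1,1],v[0,1])))
print('exp knob',cr(.119,0))
print(np.degrees(psi()), telemetry.state()['joint_positions'])
E
```

```text
624 0.10850385528144535 [0.63347998 0.13362895 0.10825045]
((632.8799438476562, 134.05099487304688), (14.077157974243164, 45.57299041748047), 19.79242706298828)
[0.01407029 0.04447582] 109.80561227201189
exp knob [0.63237413 0.13400647]
-9.654025482722465 [ 3.60667370e-02  4.74925112e-01  9.43433284e-01 -1.38320976e-04
  1.72287059e+00  1.77533663e+00]
```

Run:
```python
from h import *
go((.6327,.1339),.16,np.radians(109.8)); go((.6327,.1339),.083,np.radians(109.8))
```

```text
dx 0.0594 dy 0.0008 dz 0.2835 yaw -1.3273
dx 0.0593 dy 0.0008 dz 0.4375 yaw -1.3273
```

Emit:
drive_tool(
  commands=[
    {"dx": 0.059,"dy": 0.001,"dz": 0.2,"yaw": -1,"hand": 1},
    {"dx": 0.059,"dy": 0.001,"dz": 0.2,"yaw": -1,"hand": 1},
    {"dx": 0.059,"dy": 0.001,"dz": 0.2,"yaw": -1,"hand": 1},
    {"dx": 0.059,"dy": 0.001,"dz": 0.2,"yaw": -1,"hand": 1},
    {"dx": 0.059,"dy": 0.001,"dz": 0.2,"yaw": -1,"hand": 1},
    {"dx": 0.059,"dy": 0.001,"dz": 0.2,"yaw": -1,"hand": 1},
    {"dx": 0.059,"dy": 0.001,"dz": 0.2,"yaw": -1,"hand": 1},
    {"dx": 0.059,"dy": 0.001,"dz": 0.2,"yaw": -1,"hand": 1},
    {"dx": 0.059,"dy": 0.001,"dz": 0.28,"yaw": -1,"hand": 1},
    {"dx": 0.059,"dy": 0.001,"dz": 0.28,"yaw": -1,"hand": 1},
    {"dx": 0.059,"dy": 0.001,"dz": 0.28,"yaw": -1,"hand": 1},
    {"dx": 0.059,"dy": 0.001,"dz": 0.28,"yaw": -1,"hand": 1},
  ],
)

```text
t: 5.45
tool_pos: [0.6325, 0.1345, 0.1616]
tool_rot: [0.0, 0.764, 0.646, 0.0]
wrist_force: [-0.4, -0.1, -0.8]
gripper_width: 0.0858
```

Run:
```python
from h import *
print(tool()[:3,3]);go((.6327,.1339),.16,np.radians(109.8)); go((.6327,.1339),.083,np.radians(109.8))
```

```text
[0.63252332 0.13454929 0.16160581]
dx -0.0012 dy 0.0006 dz 0.0032 yaw -0.3264
dx -0.0012 dy 0.0005 dz 0.1572 yaw -0.3264
```

Emit:
drive_tool(
  commands=[
    {"dx": 0,"dy": 0,"dz": 0.0,"yaw": -0.1,"hand": 1},
    {"dx": 0,"dy": 0,"dz": 0.03,"yaw": -0.2,"hand": 1},
    {"dx": 0,"dy": 0,"dz": 0.08,"yaw": -0.3,"hand": 0.5},
    {"dx": 0,"dy": 0,"dz": 0.12,"yaw": -0.326,"hand": 0.2},
    {"dx": 0,"dy": 0,"dz": 0.157,"yaw": -0.326,"hand": 0},
    {"dx": 0,"dy": 0,"dz": 0.157,"yaw": -0.326,"hand": 0},
    {"dx": 0,"dy": 0,"dz": 0.157,"yaw": -0.326,"hand": -1},
    {"dx": 0,"dy": 0,"dz": 0.157,"yaw": -0.326,"hand": -1},
    {"dx": 0,"dy": 0,"dz": 0.157,"yaw": -0.326,"hand": -1},
    {"dx": 0,"dy": 0,"dz": 0.157,"yaw": -0.326,"hand": -1},
    {"dx": 0,"dy": 0,"dz": 0.157,"yaw": -0.326,"hand": -1},
    {"dx": 0,"dy": 0,"dz": 0.157,"yaw": -0.326,"hand": -1},
  ],
  grip_force=30,
)

```text
t: 6.65
tool_pos: [0.6329, 0.1352, 0.0844]
tool_rot: [0.001, 0.575, 0.818, 0.0]
wrist_force: [-3.1, -1.9, 6.9]
gripper_width: 0.0135
```

Emit:
drive_tool(
  commands=[
    {"dx": 0,"dy": 0,"dz": 0,"yaw": -0.05,"hand": -1},
    {"dx": 0,"dy": 0,"dz": 0,"yaw": -0.1,"hand": -1},
    {"dx": 0,"dy": 0,"dz": 0,"yaw": -0.15,"hand": -1},
    {"dx": 0,"dy": 0,"dz": 0,"yaw": -0.2,"hand": -1},
    {"dx": 0,"dy": 0,"dz": 0,"yaw": -0.25,"hand": -1},
    {"dx": 0,"dy": 0,"dz": 0,"yaw": -0.3,"hand": -1},
    {"dx": 0,"dy": 0,"dz": 0,"yaw": -0.35,"hand": -1},
    {"dx": 0,"dy": 0,"dz": 0,"yaw": -0.4,"hand": -1},
    {"dx": 0,"dy": 0,"dz": 0,"yaw": -0.45,"hand": -1},
    {"dx": 0,"dy": 0,"dz": 0,"yaw": -0.5,"hand": -1},
    {"dx": 0,"dy": 0,"dz": 0,"yaw": -0.55,"hand": -1},
    {"dx": 0,"dy": 0,"dz": 0,"yaw": -0.6,"hand": -1},
    {"dx": 0,"dy": 0,"dz": 0,"yaw": -0.65,"hand": -1},
    {"dx": 0,"dy": 0,"dz": 0,"yaw": -0.67,"hand": -1},
    {"dx": 0,"dy": 0,"dz": 0,"yaw": -0.68,"hand": -1},
    {"dx": 0,"dy": 0,"dz": 0,"yaw": -0.68,"hand": -1},
  ],
)

```text
t: 8.25
tool_pos: [0.6324, 0.1348, 0.0844]
tool_rot: [0.0, 0.079, 0.997, -0.0]
wrist_force: [-5.8, -5.1, 7.8]
gripper_width: 0.0135
```

Run:
```python
from h import *
s=telemetry.state();print(np.degrees(psi()),s['moment'],s['wrist_force'])
```

```text
170.94143343823254 [-0.64203222  0.94074687 -0.5018134 ] [-5.84802154 -5.13644715  7.76980001]
```

Emit:
drive_tool(
  commands=[
    {"dx": 0,"dy": 0,"dz": 0,"yaw": -0.015,"hand": -1},
    {"dx": 0,"dy": 0,"dz": 0,"yaw": -0.03,"hand": -1},
    {"dx": 0,"dy": 0,"dz": 0,"yaw": -0.03,"hand": -1},
  ],
)

```text
t: 8.55
tool_pos: [0.6322, 0.1348, 0.0845]
tool_rot: [-0.0, 0.056, 0.998, -0.0]
wrist_force: [-6.8, -3.7, 9.7]
gripper_width: 0.0133
```

Run:
```python
from h import *
s=telemetry.state();print(np.degrees(psi()),s['moment'],s['wrist_force'])
```

```text
173.58398466527754 [-0.60899865  1.10500303 -1.12853141] [-6.7818364  -3.74429462  9.7421209 ]
```

Run:
```python
from h import *
go(tool()[:2,3],.2,RA+np.pi);go(rk(.0,0),.2,RA+np.pi)
```

```text
dx -0.0000 dy -0.0002 dz -0.2310 yaw 0.0476
dx 0.1156 dy -0.6284 dz -0.2306 yaw 0.0476
```

Emit:
drive_tool(
  commands=[
    {"dx": 0,"dy": 0,"dz": 0,"yaw": -0.02,"hand": 0},
    {"dx": 0,"dy": 0,"dz": 0,"yaw": -0.02,"hand": 0},
    {"dx": 0,"dy": 0,"dz": 0,"yaw": -0.02,"hand": 0},
    {"dx": 0,"dy": 0,"dz": -0.1,"yaw": -0.02,"hand": 0},
    {"dx": 0,"dy": 0,"dz": -0.2,"yaw": 0.04,"hand": 0},
    {"dx": 0.116,"dy": -0.628,"dz": -0.23,"yaw": 0.048,"hand": 0},
    {"dx": 0.116,"dy": -0.628,"dz": -0.23,"yaw": 0.048,"hand": 0},
    {"dx": 0.116,"dy": -0.628,"dz": -0.23,"yaw": 0.048,"hand": 0},
    {"dx": 0.116,"dy": -0.628,"dz": -0.23,"yaw": 0.048,"hand": 0},
    {"dx": 0.116,"dy": -0.628,"dz": -0.23,"yaw": 0.048,"hand": 0},
    {"dx": 0.116,"dy": -0.628,"dz": -0.23,"yaw": 0.048,"hand": 0},
    {"dx": 0.116,"dy": -0.628,"dz": -0.23,"yaw": 0.048,"hand": 0},
    {"dx": 0.116,"dy": -0.628,"dz": -0.23,"yaw": 0.048,"hand": 0},
    {"dx": 0.116,"dy": -0.628,"dz": -0.23,"yaw": 0.048,"hand": 0},
  ],
)

```text
t: 9.95
tool_pos: [0.5406, -0.17, 0.1979]
tool_rot: [0.0, 0.093, 0.996, 0.0]
wrist_force: [0.5, 1.0, -0.3]
gripper_width: 0.0425
```

```bash
cat >> h.py <<'E'
def look(n,cam='wrist'):
    T=tool();KA=w2c(cam,T) if cam=='wrist' else w2c(cam);im,d=optics.read_camera(cam);save(im,n+'.png');np.savez('/tmp/'+n+'.npz',im=im,d=d,K=KA[0],A=KA[1]);return KA,im,d,cloud(KA,d)
E
python3 - <<'E'
from h import *
KA,im,d,cl=look('w3'); print(tool()[:3,3],np.degrees(psi()))
for r in cut_out('wrist','blank1_mid'): 
    P=cl[r['mask']&(d>0)]; P=P[P[:,2]>.02]; print(r['conf'],r['extent'],np.median(P,0))
P=cl[(d>0)]; B=P[(P[:,2]>.007)&(P[:,2]<.018)&(abs(P[:,0]-.54)<.2)&(abs(P[:,1]+.17)<.2)]; print(cv2.minAreaRect((B[:,:2]*1000).astype(np.float32)))
H=P[(P[:,2]>.048)&(P[:,2]<.08)]; L=inv(RO,RA,H)
for y in (-.093,-.031,.031,.093):
    q=L[abs(L[:,1]-y)<.02]
    if len(q)>50: t=q[q[:,2]>np.percentile(q[:,2],60)]; print(y,len(q),q[:,0].min(),q[:,0].max(),np.percentile(q[:,0],[1,99]),t[:,1].mean(),np.percentile(q[:,2],98))
look('t3','top')
E
```

```text
[ 0.54073628 -0.16939658  0.19784867] 169.40261451114253
0.71 [255.7, 118.3, 297.7, 299.5] [ 0.51619547 -0.19855396  0.06112283]
((526.8268432617188, -169.91798400878906), (428.3159484863281, 192.98223876953125), 82.09315490722656)
-0.093 6010 -0.07810496195270117 0.0815711226262363 [-0.07672226  0.07905276] -0.09395582636952578 0.06416622991844154
-0.031 6150 -0.08669608056118551 0.07345451505362034 [-0.08570998  0.07039705] -0.03183003099329432 0.06416507908409828
0.093 6171 -0.08734843917961849 0.07325433478909776 [-0.08563179  0.07029848] 0.09137110467515643 0.06424753135846124
```

View pics/w3.png

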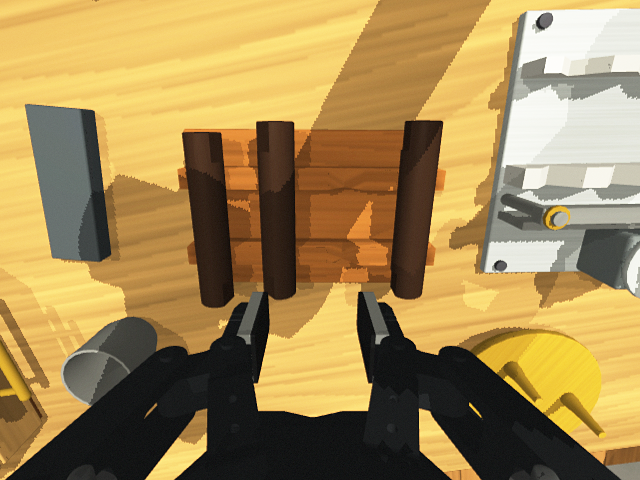

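View pics/t3.png

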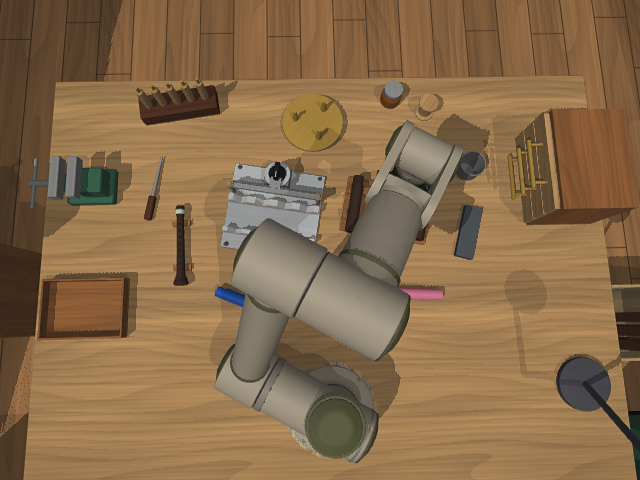

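```bash
cat >> h.py <<'E'
def roll(cl,d,O,A,y0,xc=None,ends=(1,-1),wy=.024):
    """roll of flat normal from z up, + toward +y; separate per end"""
    P=cl[d>.1]; L=inv(O,A,P); L=L[(abs(L[:,1]-y0)<wy)&(L[:,2]>.046)&(L[:,2]<.075)&(abs(L[:,0])<.16)]
    if len(L)<100: return None
    if xc is None:
        lo,hi=np.percentile(L[:,0],[.7,99.3]); xc=(lo+hi)/2
    mid=L[abs(L[:,0]-xc)<.05]; 
    from scipy.optimize import least_squares
    f=lambda p:np.hypot(mid[:,1]-p[0]-p[2]*(mid[:,0]-xc),mid[:,2]-p[1])-.016
    s=least_squares(f,[y0,.047,0],loss='soft_l1',f_scale=.001); cy,cz,sl=s.x
    out=[]
    th=np.radians(np.arange(-180,180,.5))
    for e in ends:
        q=L[((L[:,0]-xc)*e>.060)&((L[:,0]-xc)*e<.076)]
        if len(q)<30: out.append(None); continue
        a=np.arctan2(q[:,1]-cy-sl*(q[:,0]-xc),q[:,2]-cz); r=np.hypot(q[:,1]-cy-sl*(q[:,0]-xc),q[:,2]-cz)
        D=(a[None]-th[:,None]+np.pi)%(2*np.pi)-np.pi
        M=np.where(abs(D)<.6748,.0125/np.cos(np.clip(D,-.7,.7)),.016)
        c=np.clip(abs(r[None]-M),0,.003); c=(c**2).mean(1); i=c.argmin()
        out.append((float(np.degrees(th[i])),round(1e3*np.sqrt(c[i]),2),round(1e3*np.sqrt(np.median(c)),2),len(q),np.degrees([a.min(),a.max()]).round().tolist()))
    return dict(xc=round(xc,4),cy=round(cy,4),cz=round(cz,4),sl=round(np.degrees(sl),2),ends=out)
def rollpic(n,O,A,ys):
    z=np.load('/tmp/'+n+'.npz'); cl=cloud((z['K'],z['A']),z['d'])
    for y in ys: print(y,roll(cl,z['d'],O,A,y))
E
python3 - <<'E'
from h import *
rollpic('w3',RO,RA,(-.093,-.031,.093))
E
```

```text
-0.093 {'xc': np.float64(0.0012), 'cy': np.float64(-0.0944), 'cz': np.float64(0.0473), 'sl': np.float64(-0.43), 'ends': [(75.0, np.float64(0.53), np.float64(1.36), 470, [-71.0, 95.0]), (74.5, np.float64(0.58), np.float64(1.39), 716, [-68.0, 96.0])]}
-0.031 {'xc': np.float64(-0.0074), 'cy': np.float64(-0.0323), 'cz': np.float64(0.0473), 'sl': np.float64(-0.41), 'ends': [(-52.0, np.float64(0.53), np.float64(1.4), 492, [-94.0, 84.0]), (-51.5, np.float64(0.59), np.float64(1.44), 752, [-93.0, 83.0])]}
0.093 {'xc': np.float64(-0.0077), 'cy': np.float64(0.0917), 'cz': np.float64(0.0474), 'sl': np.float64(-0.4), 'ends': [(-89.5, np.float64(0.56), np.float64(0.98), 459, [-95.0, 66.0]), (-89.0, np.float64(0.62), np.float64(1.03), 738, [-96.0, 66.0])]}
```

```bash
sed -i 's/RO=np.array(\[.5397,-.1709\]); RA=np.radians(-10.7)/RO=np.array([.53945,-.17218]); RA=np.radians(-11.1)/' h.py
python3 - <<'E'
from h import *
rollpic('w3',RO,RA,(-.093,-.031,.093))
go(rk(-.0077,.093),.1,RA+np.pi);go(rk(-.0077,.093),.024,RA+np.pi)
E
```

```text
-0.093 {'xc': np.float64(0.0018), 'cy': np.float64(-0.093), 'cz': np.float64(0.0473), 'sl': np.float64(-0.03), 'ends': [(75.0, np.float64(0.54), np.float64(1.36), 469, [-71.0, 95.0]), (74.5, np.float64(0.58), np.float64(1.39), 715, [-68.0, 96.0])]}
-0.031 {'xc': np.float64(-0.0072), 'cy': np.float64(-0.031), 'cz': np.float64(0.0473), 'sl': np.float64(-0.01), 'ends': [(-52.0, np.float64(0.53), np.float64(1.39), 493, [-94.0, 84.0]), (-51.0, np.float64(0.59), np.float64(1.44), 747, [-93.0, 83.0])]}
0.093 {'xc': np.float64(-0.0084), 'cy': np.float64(0.093), 'cz': np.float64(0.0474), 'sl': np.float64(-0.0), 'ends': [(-89.5, np.float64(0.56), np.float64(0.97), 461, [-95.0, 66.0]), (-89.0, np.float64(0.62), np.float64(1.03), 737, [-96.0, 66.0])]}
dx 0.0152 dy 0.1794 dz 0.1957 yaw 0.0063
dx 0.0152 dy 0.1793 dz 0.3477 yaw 0.0063
```

Emit:
drive_tool(
  commands=[
    {"dx": 0.015,"dy": 0.09,"dz": 0.05,"yaw": 0.006,"hand": 0.05},
    {"dx": 0.015,"dy": 0.179,"dz": 0.15,"yaw": 0.006,"hand": 0.05},
    {"dx": 0.015,"dy": 0.179,"dz": 0.2,"yaw": 0.006,"hand": 0.05},
    {"dx": 0.015,"dy": 0.179,"dz": 0.24,"yaw": 0.006,"hand": 0.05},
    {"dx": 0.015,"dy": 0.179,"dz": 0.29,"yaw": 0.006,"hand": 0.05},
    {"dx": 0.015,"dy": 0.179,"dz": 0.33,"yaw": 0.006,"hand": 0.05},
    {"dx": 0.015,"dy": 0.179,"dz": 0.346,"yaw": 0.006,"hand": 0.05},
    {"dx": 0.015,"dy": 0.179,"dz": 0.346,"yaw": 0.006,"hand": 0.05},
    {"dx": 0.015,"dy": 0.179,"dz": 0.346,"yaw": 0.006,"hand": -1},
    {"dx": 0.015,"dy": 0.179,"dz": 0.346,"yaw": 0.006,"hand": -1},
    {"dx": 0.015,"dy": 0.179,"dz": 0.346,"yaw": 0.006,"hand": -1},
    {"dx": 0.015,"dy": 0.179,"dz": 0.346,"yaw": 0.006,"hand": -1},
    {"dx": 0.015,"dy": 0.179,"dz": 0.346,"yaw": 0.006,"hand": -1},
  ],
  grip_force=50,
)

```text
t: 11.4
tool_pos: [0.5502, -0.0806, 0.0259]
tool_rot: [0.001, 0.097, 0.995, 0.0]
wrist_force: [1.0, 5.9, 4.8]
gripper_width: 0.0308
```

Run:
```python
from h import *
print(tool()[:3,3],np.degrees(psi()))
go(cr(-.023,.031),.12,CA+np.pi);go(cr(-.023,.031),.026,CA+np.pi)
```

```text
[ 0.5502491  -0.08056093  0.02585635] 168.8456372244198
dx 0.2069 dy 0.5080 dz -0.1885 yaw -0.0154
dx 0.2073 dy 0.5079 dz -0.0005 yaw -0.0154
```

Emit:
drive_tool(
  commands=[
    {"dx": 0,"dy": 0,"dz": -0.03,"yaw": 0,"hand": -1},
    {"dx": 0,"dy": 0,"dz": -0.1,"yaw": 0,"hand": -1},
    {"dx": 0,"dy": 0,"dz": -0.19,"yaw": 0,"hand": -1},
    {"dx": 0.03,"dy": 0.07,"dz": -0.2,"yaw": 0,"hand": -1},
    {"dx": 0.06,"dy": 0.15,"dz": -0.2,"yaw": 0,"hand": -1},
    {"dx": 0.1,"dy": 0.24,"dz": -0.2,"yaw": -0.015,"hand": -1},
    {"dx": 0.13,"dy": 0.32,"dz": -0.2,"yaw": -0.015,"hand": -1},
    {"dx": 0.17,"dy": 0.4,"dz": -0.2,"yaw": -0.015,"hand": -1},
    {"dx": 0.2,"dy": 0.48,"dz": -0.2,"yaw": -0.015,"hand": -1},
    {"dx": 0.207,"dy": 0.508,"dz": -0.2,"yaw": -0.015,"hand": -1},
    {"dx": 0.207,"dy": 0.508,"dz": -0.2,"yaw": -0.015,"hand": -1},
    {"dx": 0.207,"dy": 0.508,"dz": -0.2,"yaw": -0.015,"hand": -1},
  ],
)

```text
t: 12.6
tool_pos: [0.4974, 0.1876, 0.1249]
tool_rot: [0.0, 0.085, 0.996, -0.0]
wrist_force: [-0.4, -0.1, -2.2]
gripper_width: 0.0304
```

Run:
```python
from h import *
print(tool()[:3,3],np.degrees(psi()))
go(cr(-.023,.031),.026,CA+np.pi)
look('w4')
```

```text
[0.49743892 0.18756365 0.12486171] 170.1986557039537
dx -0.0001 dy 0.0024 dz 0.1977 yaw -0.0003
```

View pics/w4.png

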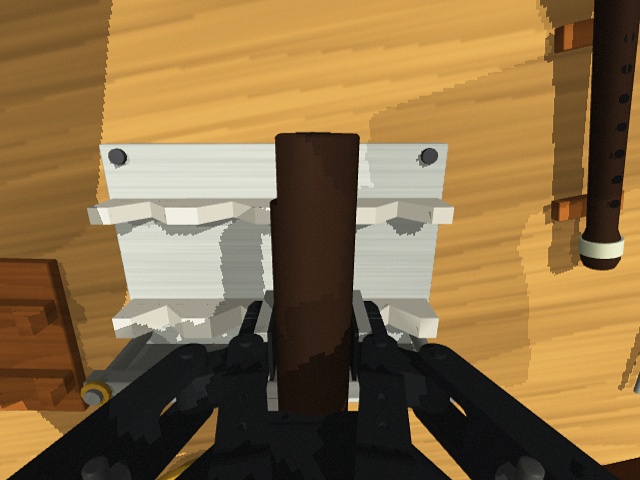

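Emit:
drive_tool(
  commands=[
    {"dx": 0,"dy": 0.002,"dz": 0.06,"yaw": 0,"hand": -1},
    {"dx": 0,"dy": 0.002,"dz": 0.12,"yaw": 0,"hand": -1},
    {"dx": 0,"dy": 0.002,"dz": 0.16,"yaw": 0,"hand": -1},
    {"dx": 0,"dy": 0.002,"dz": 0.18,"yaw": 0,"hand": -1},
    {"dx": 0,"dy": 0.002,"dz": 0.19,"yaw": 0,"hand": -1},
    {"dx": 0,"dy": 0.002,"dz": 0.196,"yaw": 0,"hand": -1},
    {"dx": 0,"dy": 0.002,"dz": 0.198,"yaw": 0,"hand": -1},
    {"dx": 0,"dy": 0.002,"dz": 0.198,"yaw": 0,"hand": -1},
  ],
)

```text
t: 13.45
tool_pos: [0.4978, 0.1893, 0.0264]
tool_rot: [0.001, 0.085, 0.996, 0.0]
wrist_force: [0.1, 0.4, -2.3]
gripper_width: 0.031
```

Emit:
drive_tool(
  commands=[
    {"dx": -0.01,"dy": 0,"dz": 0,"yaw": 0,"hand": -1},
    {"dx": -0.02,"dy": 0,"dz": 0,"yaw": 0,"hand": -1},
    {"dx": -0.03,"dy": 0,"dz": 0,"yaw": 0,"hand": -1},
    {"dx": -0.04,"dy": 0,"dz": 0,"yaw": 0,"hand": -1},
    {"dx": -0.04,"dy": 0,"dz": 0,"yaw": 0,"hand": -1},
  ],
)

```text
t: 13.95
tool_pos: [0.5179, 0.1857, 0.0258]
tool_rot: [0.0, 0.086, 0.996, 0.0]
wrist_force: [-0.4, -0.5, -1.7]
gripper_width: 0.0308
```

Emit:
drive_tool(
  commands=[
    {"dx": 0,"dy": 0,"dz": 0,"yaw": 0,"hand": 0.05},
    {"dx": 0,"dy": 0,"dz": 0,"yaw": 0,"hand": 0.05},
    {"dx": 0,"dy": 0,"dz": 0,"yaw": 0,"hand": 0.05},
    {"dx": 0,"dy": 0,"dz": -0.06,"yaw": 0,"hand": 0.05},
    {"dx": 0,"dy": 0,"dz": -0.14,"yaw": 0,"hand": -1},
    {"dx": 0,"dy": 0,"dz": -0.22,"yaw": 0,"hand": -1},
    {"dx": 0,"dy": 0,"dz": -0.22,"yaw": 0,"hand": -1},
    {"dx": 0,"dy": 0,"dz": -0.22,"yaw": 0,"hand": -1},
    {"dx": 0,"dy": 0,"dz": -0.22,"yaw": 0,"hand": -1},
  ],
)

```text
t: 14.85
tool_pos: [0.5164, 0.1858, 0.1346]
tool_rot: [-0.001, 0.085, 0.996, -0.0]
wrist_force: [-0.1, 0.1, -0.2]
gripper_width: 0.0
```

Run:
```python
from h import *
look('w5'); print(tool()[:3,3],np.degrees(psi()),telemetry.state()['gripper_width'],telemetry.state()['wrist_force'])
rollpic('w5',CO,CA,(.031,))
```

```text
[0.5164232  0.18581753 0.13448108] 170.196066865821 -2.7621234541682126e-05 [ 0.10239371 -1.08842348  0.10023637]
0.031 {'xc': np.float64(0.0236), 'cy': np.float64(0.0304), 'cz': np.float64(0.0473), 'sl': np.float64(0.03), 'ends': [None, (118.50000000000001, np.float64(0.56), np.float64(0.82), 1088, [-93.0, 93.0])]}
```

View pics/w5.png

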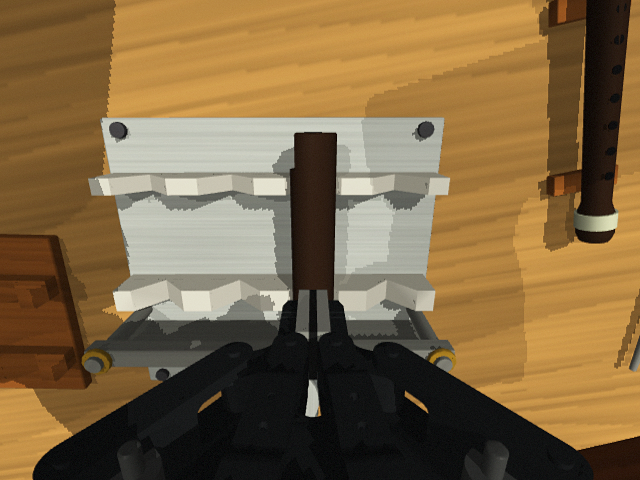

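```bash
cat >> h.py <<'E'
def rollc(n,ys):
    z=np.load('/tmp/'+n+'.npz'); d=z['d'];cl=cloud((z['K'],z['A']),d); L=inv(CO,CA,cl[d>.1])
    for y in ys:
        q=L[(abs(L[:,1]-y)<.012)&(L[:,2]>.05)&(L[:,2]<.075)&(L[:,0]<.03)&(L[:,0]>-.13)]
        if len(q)<100: print(y,'none'); continue
        lo=np.percentile(q[:,0],.3); r=roll(cl,d,CO,CA,y,lo+.08,(-1,),.020); e=r['ends'][0]
        print(y,'endx %.4f cy %.4f cz %.4f sl %.2f'%(lo,r['cy'],r['cz'],r['sl']),'ROLL',e)
E
python3 - <<'E'
from h import *
rollc('w5',(.031,))
go(cr(-.005,.031),.09,CA+np.pi)
E
```

```text
0.031 endx -0.0834 cy 0.0304 cz 0.0473 sl -0.04 ROLL (-87.0, np.float64(0.55), np.float64(0.63), 1102, [-53.0, 81.0])
dx 0.0016 dy -0.0007 dz 0.0890 yaw -0.0004
```

Run:
```python
from h import *
go(cr(-.008,.025),.064,CA+np.pi)
```

```text
dx 0.0075 dy -0.0127 dz 0.1410 yaw -0.0004
```

Emit:
drive_tool(
  commands=[
    {"dx": 0.0075,"dy": -0.013,"dz": 0.07,"yaw": 0,"hand": -1},
    {"dx": 0.0075,"dy": -0.013,"dz": 0.13,"yaw": 0,"hand": -1},
    {"dx": 0.0075,"dy": -0.013,"dz": 0.14,"yaw": 0,"hand": -1},
    {"dx": 0.0075,"dy": -0.013,"dz": 0.143,"yaw": 0,"hand": -1},
    {"dx": 0.0075,"dy": -0.013,"dz": 0.145,"yaw": 0,"hand": -1},
    {"dx": 0.0075,"dy": -0.013,"dz": 0.145,"yaw": 0,"hand": -1},
  ],
)

```text
t: 15.5
tool_pos: [0.5128, 0.1803, 0.0642]
tool_rot: [0.001, 0.085, 0.996, 0.0]
wrist_force: [-0.0, 0.2, -0.6]
gripper_width: -0.0001
```

Emit:
drive_tool(
  commands=[
    {"dx": 0,"dy": 0,"dz": 0.002,"yaw": 0,"hand": -1},
    {"dx": 0,"dy": 0,"dz": 0.002,"yaw": 0,"hand": -1},
  ],
)

```text
t: 15.7
tool_pos: [0.5125, 0.1802, 0.0628]
tool_rot: [0.0, 0.085, 0.996, 0.0]
wrist_force: [-0.2, 0.3, 0.3]
gripper_width: -0.0002
```

Emit:
drive_tool(
  commands=[
    {"dx": 0,"dy": 0,"dz": 0.002,"yaw": 0,"hand": -1},
    {"dx": 0,"dy": 0,"dz": 0.002,"yaw": 0,"hand": -1},
  ],
)

```text
t: 15.9
tool_pos: [0.5128, 0.1802, 0.0624]
tool_rot: [0.001, 0.085, 0.996, 0.0]
wrist_force: [-1.7, -0.6, 7.0]
gripper_width: -0.0001
```

Emit:
drive_tool(
  commands=[
    {"dx": 0,"dy": 0.004,"dz": 0,"yaw": 0,"hand": -1},
    {"dx": 0,"dy": 0.008,"dz": 0,"yaw": 0,"hand": -1},
    {"dx": 0,"dy": 0.012,"dz": 0,"yaw": 0,"hand": -1},
    {"dx": 0,"dy": 0.016,"dz": 0,"yaw": 0,"hand": -1},
    {"dx": 0,"dy": 0.02,"dz": 0,"yaw": 0,"hand": -1},
    {"dx": 0,"dy": 0.024,"dz": 0,"yaw": 0,"hand": -1},
  ],
)

```text
t: 16.5
tool_pos: [0.5152, 0.1919, 0.0625]
tool_rot: [0.001, 0.085, 0.996, 0.0]
wrist_force: [-0.9, -1.1, 6.7]
gripper_width: 0.0002
```

Run:
```python
from h import *
look('w6'); print(inv(CO,CA,tool()[:3,3]),telemetry.state()['wrist_force'])
rollc('w6',(.031,))
```

```text
[[-0.00635937  0.03743166  0.06243694]] [ 0.41836086 -0.61861803  6.76977815]
0.031 endx -0.0818 cy 0.0305 cz 0.0473 sl 0.12 ROLL (-44.0, np.float64(0.51), np.float64(1.6), 2495, [-88.0, 89.0])
```

Emit:
drive_tool(
  commands=[
    {"dx": 0,"dy": 0,"dz": -0.01,"yaw": 0,"hand": -1},
    {"dx": 0,"dy": 0,"dz": -0.012,"yaw": 0,"hand": -1},
    {"dx": 0,"dy": -0.025,"dz": -0.012,"yaw": 0,"hand": -1},
    {"dx": 0,"dy": -0.025,"dz": -0.012,"yaw": 0,"hand": -1},
    {"dx": 0,"dy": -0.025,"dz": 0,"yaw": 0,"hand": -1},
    {"dx": 0,"dy": -0.025,"dz": 0,"yaw": 0,"hand": -1},
    {"dx": 0,"dy": -0.025,"dz": 0,"yaw": 0,"hand": -1},
    {"dx": 0,"dy": -0.02,"dz": 0,"yaw": 0,"hand": -1},
    {"dx": 0,"dy": -0.015,"dz": 0,"yaw": 0,"hand": -1},
    {"dx": 0,"dy": -0.01,"dz": 0,"yaw": 0,"hand": -1},
    {"dx": 0,"dy": -0.005,"dz": 0,"yaw": 0,"hand": -1},
    {"dx": 0,"dy": 0,"dz": 0,"yaw": 0,"hand": -1},
    {"dx": 0,"dy": 0,"dz": 0,"yaw": 0,"hand": -1},
  ],
)

```text
t: 17.85
tool_pos: [0.5155, 0.1922, 0.0623]
tool_rot: [0.002, 0.085, 0.996, 0.0]
wrist_force: [-0.4, -0.3, 11.2]
gripper_width: -0.0004
```

Run:
```python
from h import *
look('w7'); print(inv(CO,CA,tool()[:3,3]),telemetry.state()['wrist_force'])
rollc('w7',(.031,))
```

```text
[[-0.00607926  0.03747855  0.06229767]] [-0.45756493 -0.16938974 11.37054167]
0.031 endx -0.0812 cy 0.0306 cz 0.0473 sl 0.17 ROLL (5.0, np.float64(0.62), np.float64(1.94), 2500, [-85.0, 88.0])
```

View pics/w7.png

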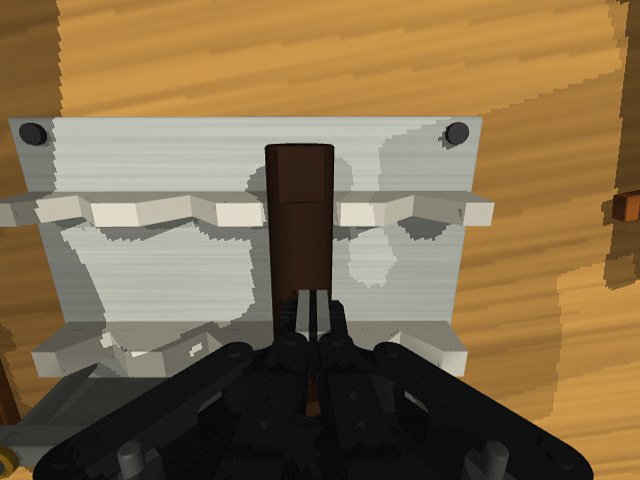

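```bash
cat >> h.py <<'E'
def flat(n,y,endx):
    z=np.load('/tmp/'+n+'.npz'); d=z['d'];cl=cloud((z['K'],z['A']),d); L=inv(CO,CA,cl[d>.1])
    for w in (.006,.008):
        q=L[(abs(L[:,1]-y)<w)&(L[:,2]>.054)&(L[:,2]<.068)&(L[:,0]>endx+.003)&(L[:,0]<endx+.021)]
        A=np.c_[q[:,0]-q[:,0].mean(),q[:,1]-y,np.ones(len(q))]; s=np.linalg.lstsq(A,q[:,2],rcond=None)[0]
        b=L[(abs(L[:,1]-y)>.03)&(abs(L[:,1]-y)<.05)&(L[:,2]>.007)&(L[:,2]<.018)&(abs(L[:,0])<.03)]
        print('flat roll %.2f (x slope %.2f) z %.4f n%d'%(-np.degrees(np.arctan(s[1])),np.degrees(np.arctan(s[0])),s[2],len(q)))
E
python3 - <<'E'
from h import *
flat('w7',.0306,-.081)
z=np.load('/tmp/w7.npz'); d=z['d'];cl=cloud((z['K'],z['A']),d); L=inv(CO,CA,cl[d>.1])
b=L[(L[:,2]>.008)&(L[:,2]<.018)&(L[:,0]<.03)&(L[:,0]>-.09)&(abs(L[:,1])<.12)]
A=np.c_[b[:,:2],np.ones(len(b))]; s=np.linalg.lstsq(A,b[:,2],rcond=None)[0]; print(np.degrees(s[:2]),s[2])
E
```

```text
flat roll 5.20 (x slope -0.22) z 0.0597 n1150
flat roll 4.80 (x slope -0.07) z 0.0597 n1554
[-0.11736034  0.03092912] 0.012731619826550631
```

Emit:
drive_tool(
  commands=[
    {"dx": 0,"dy": -0.001,"dz": -0.001,"yaw": 0,"hand": -1},
    {"dx": 0,"dy": -0.002,"dz": -0.001,"yaw": 0,"hand": -1},
    {"dx": 0,"dy": -0.003,"dz": -0.001,"yaw": 0,"hand": -1},
    {"dx": 0,"dy": -0.003,"dz": -0.001,"yaw": 0,"hand": -1},
  ],
)

```text
t: 18.3
tool_pos: [0.5149, 0.1908, 0.0624]
tool_rot: [0.001, 0.086, 0.996, 0.001]
wrist_force: [0.7, 1.1, 7.5]
gripper_width: 0.0003
```

Run:
```python
from h import *
look('w8'); print(inv(CO,CA,tool()[:3,3]),telemetry.state()['wrist_force'])
rollc('w8',(.031,));flat('w8',.0306,-.081)
```

```text
[[-0.00637159  0.03607379  0.06243026]] [1.3708095  1.41409875 7.74442377]
0.031 endx -0.0816 cy 0.0305 cz 0.0473 sl 0.18 ROLL (0.0, np.float64(0.59), np.float64(1.94), 2489, [-89.0, 87.0])
flat roll 0.77 (x slope 0.04) z 0.0597 n1111
flat roll 0.34 (x slope 0.07) z 0.0597 n1501
```

Emit:
drive_tool(
  commands=[
    {"dx": -0.002,"dy": 0,"dz": 0,"yaw": 0,"hand": -1},
    {"dx": -0.004,"dy": 0,"dz": 0,"yaw": 0,"hand": -1},
    {"dx": -0.006,"dy": 0,"dz": 0,"yaw": 0,"hand": -1},
    {"dx": -0.008,"dy": 0,"dz": 0,"yaw": 0,"hand": -1},
    {"dx": -0.009,"dy": 0,"dz": 0,"yaw": 0,"hand": -1},
    {"dx": -0.009,"dy": 0,"dz": 0,"yaw": 0,"hand": -1},
  ],
)

```text
t: 18.95
tool_pos: [0.5189, 0.1899, 0.0624]
tool_rot: [0.001, 0.085, 0.996, 0.0]
wrist_force: [-2.0, 0.6, 9.1]
gripper_width: 0.0002
```

Run:
```python
from h import *
look('w9'); print(inv(CO,CA,tool()[:3,3]),telemetry.state()['wrist_force'])
rollc('w9',(.031,));flat('w9',.0306,-.080)
```

```text
[[-0.00233605  0.03583486  0.0623726 ]] [-1.54452004  0.41830848  9.82212906]
0.031 endx -0.0793 cy 0.0305 cz 0.0473 sl 0.12 ROLL (-0.5, np.float64(0.6), np.float64(1.95), 2508, [-88.0, 89.0])
flat roll -0.65 (x slope -0.12) z 0.0597 n1167
flat roll -0.92 (x slope 0.01) z 0.0597 n1541
```

Run:
```python
from h import *
go(rk(-.0,-.031),.15,RA+np.pi)
```

```text
dx -0.1627 dy -0.7685 dz -0.1756 yaw 0.0144
```

Emit:
drive_tool(
  commands=[
    {"dx": 0,"dy": 0,"dz": -0.05,"yaw": 0,"hand": -1},
    {"dx": 0,"dy": 0,"dz": -0.15,"yaw": 0,"hand": -1},
    {"dx": 0,"dy": -0.05,"dz": -0.2,"yaw": 0,"hand": -1},
    {"dx": -0.16,"dy": -0.768,"dz": -0.2,"yaw": 0.014,"hand": 0.05},
    {"dx": -0.16,"dy": -0.768,"dz": -0.2,"yaw": 0.014,"hand": 0.05},
    {"dx": -0.16,"dy": -0.768,"dz": -0.2,"yaw": 0.014,"hand": 0.05},
    {"dx": -0.16,"dy": -0.768,"dz": -0.2,"yaw": 0.014,"hand": 0.05},
    {"dx": -0.16,"dy": -0.768,"dz": -0.2,"yaw": 0.014,"hand": 0.05},
    {"dx": -0.16,"dy": -0.768,"dz": -0.2,"yaw": 0.014,"hand": 0.05},
    {"dx": -0.16,"dy": -0.768,"dz": -0.2,"yaw": 0.014,"hand": 0.05},
    {"dx": -0.16,"dy": -0.768,"dz": -0.2,"yaw": 0.014,"hand": 0.05},
    {"dx": -0.16,"dy": -0.768,"dz": -0.2,"yaw": 0.014,"hand": 0.05},
    {"dx": -0.16,"dy": -0.768,"dz": -0.2,"yaw": 0.014,"hand": 0.05},
    {"dx": -0.16,"dy": -0.768,"dz": -0.2,"yaw": 0.014,"hand": 0.05},
  ],
)

```text
t: 20.4
tool_pos: [0.532, -0.2006, 0.1617]
tool_rot: [-0.0, 0.096, 0.995, 0.0]
wrist_force: [1.3, -0.2, -0.6]
gripper_width: 0.0453
```

Run:
```python
from h import *
look('w10'); print(tool()[:3,3])
rollpic('w10',RO,RA,(-.093,-.031)); go(rk(-.0074,-.031),.025,RA+np.pi)
```

```text
[ 0.53205158 -0.20062558  0.16184035]
-0.093 {'xc': np.float64(-0.007), 'cy': np.float64(-0.0931), 'cz': np.float64(0.0473), 'sl': np.float64(0.11), 'ends': [(56.5, np.float64(0.4), np.float64(0.41), 135, [-73.0, 22.0]), (75.5, np.float64(0.77), np.float64(1.36), 628, [-72.0, 95.0])]}
-0.031 {'xc': np.float64(-0.0073), 'cy': np.float64(-0.031), 'cz': np.float64(0.0473), 'sl': np.float64(0.02), 'ends': [(-51.5, np.float64(0.49), np.float64(1.48), 597, [-90.0, 72.0]), (-52.0, np.float64(0.54), np.float64(1.5), 1008, [-91.0, 94.0])]}
dx 0.0112 dy -0.0034 dz 0.2737 yaw 0.0017
```

View pics/w10.png

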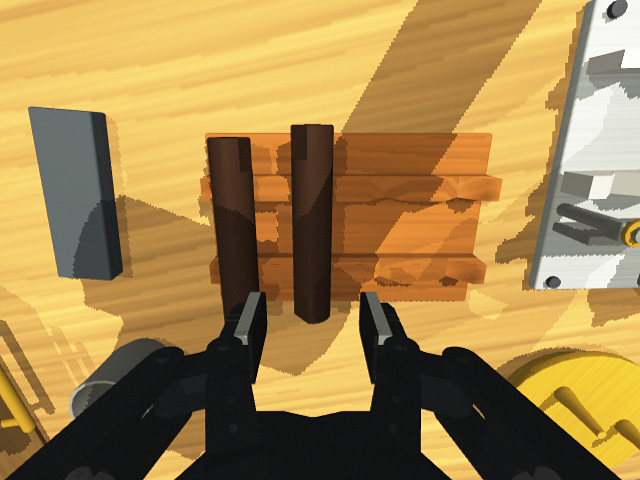

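Emit:
drive_tool(
  commands=[
    {"dx": 0.011,"dy": -0.003,"dz": 0.05,"yaw": 0.002,"hand": 0.05},
    {"dx": 0.011,"dy": -0.003,"dz": 0.12,"yaw": 0.002,"hand": 0.05},
    {"dx": 0.011,"dy": -0.003,"dz": 0.18,"yaw": 0.002,"hand": 0.05},
    {"dx": 0.011,"dy": -0.003,"dz": 0.23,"yaw": 0.002,"hand": 0.05},
    {"dx": 0.011,"dy": -0.003,"dz": 0.26,"yaw": 0.002,"hand": 0.05},
    {"dx": 0.011,"dy": -0.003,"dz": 0.275,"yaw": 0.002,"hand": 0.05},
    {"dx": 0.011,"dy": -0.003,"dz": 0.275,"yaw": 0.002,"hand": 0.05},
    {"dx": 0.011,"dy": -0.003,"dz": 0.275,"yaw": 0.002,"hand": -1},
    {"dx": 0.011,"dy": -0.003,"dz": 0.275,"yaw": 0.002,"hand": -1},
    {"dx": 0.011,"dy": -0.003,"dz": 0.275,"yaw": 0.002,"hand": -1},
    {"dx": 0.011,"dy": -0.003,"dz": 0.275,"yaw": 0.002,"hand": -1},
    {"dx": 0.011,"dy": -0.003,"dz": 0.275,"yaw": 0.002,"hand": -1},
  ],
  grip_force=50,
)

```text
t: 21.65
tool_pos: [0.5268, -0.2023, 0.0253]
tool_rot: [0.001, 0.098, 0.995, 0.0]
wrist_force: [1.4, 5.5, 4.9]
gripper_width: 0.0309
```

Run:
```python
from h import *
print(tool()[:3,3],np.degrees(psi()))
go(cr(-.023,-.031),.0262,CA+np.pi)
```

```text
[ 0.5267585  -0.20230917  0.02527742] 168.7578727852006
dx 0.2063 dy 0.6316 dz -0.0020 yaw -0.0164
```

Emit:
drive_tool(
  commands=[
    {"dx": 0,"dy": 0,"dz": -0.03,"yaw": 0,"hand": -1},
    {"dx": 0,"dy": 0,"dz": -0.1,"yaw": 0,"hand": -1},
    {"dx": 0,"dy": 0,"dz": -0.19,"yaw": 0,"hand": -1},
    {"dx": 0.03,"dy": 0.07,"dz": -0.2,"yaw": 0,"hand": -1},
    {"dx": 0.06,"dy": 0.16,"dz": -0.2,"yaw": 0,"hand": -1},
    {"dx": 0.09,"dy": 0.25,"dz": -0.2,"yaw": -0.016,"hand": -1},
    {"dx": 0.12,"dy": 0.34,"dz": -0.2,"yaw": -0.016,"hand": -1},
    {"dx": 0.15,"dy": 0.43,"dz": -0.2,"yaw": -0.016,"hand": -1},
    {"dx": 0.18,"dy": 0.52,"dz": -0.2,"yaw": -0.016,"hand": -1},
    {"dx": 0.2,"dy": 0.6,"dz": -0.2,"yaw": -0.016,"hand": -1},
    {"dx": 0.206,"dy": 0.632,"dz": -0.2,"yaw": -0.016,"hand": -1},
    {"dx": 0.206,"dy": 0.632,"dz": -0.2,"yaw": -0.016,"hand": -1},
    {"dx": 0.206,"dy": 0.632,"dz": -0.2,"yaw": -0.016,"hand": -1},
  ],
)

```text
t: 22.95
tool_pos: [0.487, 0.1269, 0.1245]
tool_rot: [0.0, 0.085, 0.996, -0.0]
wrist_force: [-0.4, 0.0, -1.3]
gripper_width: 0.0309
```

Run:
```python
from h import *
print(tool()[:3,3],np.degrees(psi()),telemetry.state()['gripper_width'])
go(cr(-.023,-.031),.0262,CA+np.pi)
look('w11')
```

```text
[0.48695241 0.12688846 0.12449711] 170.22611413448374 0.030860534634536623
dx -0.0001 dy 0.0015 dz 0.1966 yaw -0.0000
```

View pics/w11.png

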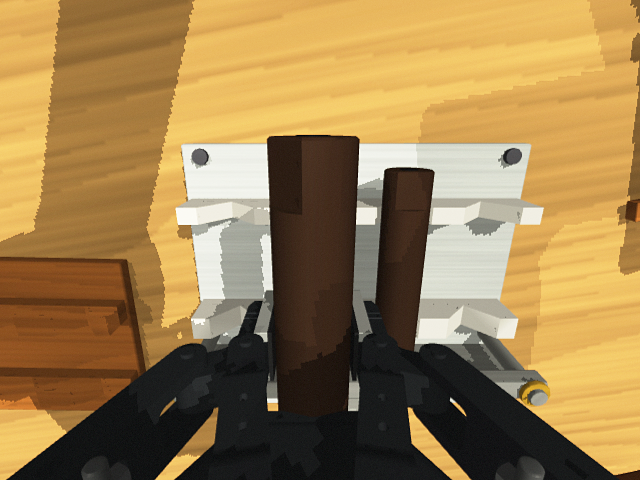

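Emit:
drive_tool(
  commands=[
    {"dx": 0,"dy": 0.0015,"dz": 0.06,"yaw": 0,"hand": -1},
    {"dx": 0,"dy": 0.0015,"dz": 0.12,"yaw": 0,"hand": -1},
    {"dx": 0,"dy": 0.0015,"dz": 0.16,"yaw": 0,"hand": -1},
    {"dx": 0,"dy": 0.0015,"dz": 0.18,"yaw": 0,"hand": -1},
    {"dx": 0,"dy": 0.0015,"dz": 0.19,"yaw": 0,"hand": -1},
    {"dx": 0,"dy": 0.0015,"dz": 0.196,"yaw": 0,"hand": -1},
    {"dx": 0,"dy": 0.0015,"dz": 0.197,"yaw": 0,"hand": -1},
    {"dx": -0.01,"dy": 0.0015,"dz": 0.197,"yaw": 0,"hand": -1},
    {"dx": -0.02,"dy": 0.0015,"dz": 0.197,"yaw": 0,"hand": -1},
    {"dx": -0.03,"dy": 0.0015,"dz": 0.197,"yaw": 0,"hand": -1},
    {"dx": -0.04,"dy": 0.0015,"dz": 0.197,"yaw": 0,"hand": -1},
    {"dx": -0.04,"dy": 0.0015,"dz": 0.197,"yaw": 0,"hand": -1},
  ],
)

```text
t: 24.2
tool_pos: [0.5075, 0.1245, 0.0259]
tool_rot: [0.0, 0.086, 0.996, 0.0]
wrist_force: [-0.3, -0.7, -0.8]
gripper_width: 0.0307
```

Emit:
drive_tool(
  commands=[
    {"dx": 0,"dy": 0,"dz": 0,"yaw": 0,"hand": 0.05},
    {"dx": 0,"dy": 0,"dz": 0,"yaw": 0,"hand": 0.05},
    {"dx": 0,"dy": 0,"dz": 0,"yaw": 0,"hand": 0.05},
    {"dx": 0,"dy": 0,"dz": -0.06,"yaw": 0,"hand": 0.05},
    {"dx": 0,"dy": 0,"dz": -0.12,"yaw": 0,"hand": -1},
    {"dx": 0,"dy": 0,"dz": -0.16,"yaw": 0,"hand": -1},
    {"dx": 0,"dy": 0,"dz": -0.16,"yaw": 0,"hand": -1},
    {"dx": 0,"dy": 0,"dz": -0.16,"yaw": 0,"hand": -1},
    {"dx": 0,"dy": 0,"dz": -0.16,"yaw": 0,"hand": -1},
  ],
)

```text
t: 25.1
tool_pos: [0.5061, 0.1246, 0.1049]
tool_rot: [-0.001, 0.085, 0.996, -0.0]
wrist_force: [0.4, -1.1, 0.9]
gripper_width: -0.0001
```

Run:
```python
from h import *
look('w12'); print(inv(CO,CA,tool()[:3,3]),telemetry.state()['wrist_force'])
rollc('w12',(.031,-.031));flat('w12',.031,-.080)
go(cr(-.01,-.037),.064,CA+np.pi)
```

```text
[[-0.00380475 -0.03067469  0.10475868]] [-0.00178499 -0.34766155 -0.47346575]
0.031 endx -0.0793 cy 0.0304 cz 0.0474 sl 0.01 ROLL (-0.5, np.float64(0.63), np.float64(1.84), 1607, [-94.0, 64.0])
-0.031 endx -0.0826 cy -0.0316 cz 0.0473 sl -0.07 ROLL (-51.0, np.float64(0.51), np.float64(1.49), 1589, [-93.0, 78.0])
flat roll -0.76 (x slope 0.09) z 0.0599 n702
flat roll -1.02 (x slope 0.22) z 0.0599 n943
dx 0.0122 dy -0.0126 dz 0.0815 yaw -0.0004
```

Emit:
drive_tool(
  commands=[
    {"dx": 0.012,"dy": -0.0135,"dz": 0.05,"yaw": 0,"hand": -1},
    {"dx": 0.012,"dy": -0.0135,"dz": 0.075,"yaw": 0,"hand": -1},
    {"dx": 0.012,"dy": -0.0135,"dz": 0.082,"yaw": 0,"hand": -1},
    {"dx": 0.012,"dy": -0.0135,"dz": 0.086,"yaw": 0,"hand": -1},
    {"dx": 0.012,"dy": -0.0135,"dz": 0.087,"yaw": 0,"hand": -1},
    {"dx": 0.012,"dy": -0.0135,"dz": 0.088,"yaw": 0,"hand": -1},
    {"dx": 0.012,"dy": -0.0135,"dz": 0.088,"yaw": 0,"hand": -1},
  ],
)

```text
t: 25.85
tool_pos: [0.5001, 0.1191, 0.0625]
tool_rot: [0.001, 0.085, 0.996, 0.0]
wrist_force: [-0.5, -0.4, 4.5]
gripper_width: 0.0006
```

Emit:
drive_tool(
  commands=[
    {"dx": 0,"dy": 0,"dz": 0.001,"yaw": 0,"hand": -1},
    {"dx": 0,"dy": 0.004,"dz": 0.001,"yaw": 0,"hand": -1},
    {"dx": 0,"dy": 0.008,"dz": 0.001,"yaw": 0,"hand": -1},
    {"dx": 0,"dy": 0.012,"dz": 0.001,"yaw": 0,"hand": -1},
    {"dx": 0,"dy": 0.016,"dz": 0.001,"yaw": 0,"hand": -1},
    {"dx": 0,"dy": 0.02,"dz": 0.001,"yaw": 0,"hand": -1},
    {"dx": 0,"dy": 0.024,"dz": 0.001,"yaw": 0,"hand": -1},
    {"dx": 0,"dy": 0.026,"dz": 0.001,"yaw": 0,"hand": -1},
    {"dx": 0,"dy": 0.026,"dz": 0.001,"yaw": 0,"hand": -1},
  ],
)

```text
t: 26.75
tool_pos: [0.5028, 0.1319, 0.0624]
tool_rot: [0.001, 0.085, 0.996, 0.0]
wrist_force: [-0.1, -0.2, 8.8]
gripper_width: -0.0003
```

Run:
```python
from h import *
look('w13'); print(inv(CO,CA,tool()[:3,3]),telemetry.state()['wrist_force'])
rollc('w13',(.031,-.031));flat('w13',-.031,-.082)
```

```text
[[-0.00836138 -0.02413099  0.06236647]] [-1.14545361  0.13290056  7.8274019 ]
0.031 endx -0.0794 cy 0.0304 cz 0.0473 sl 0.02 ROLL (-0.5, np.float64(0.61), np.float64(1.85), 2547, [-95.0, 63.0])
-0.031 endx -0.0815 cy -0.0314 cz 0.0473 sl 0.11 ROLL (-3.5, np.float64(0.6), np.float64(1.95), 2444, [-84.0, 85.0])
flat roll -3.20 (x slope -0.63) z 0.0597 n1129
flat roll -3.48 (x slope -0.57) z 0.0597 n1520
```

Emit:
drive_tool(
  commands=[
    {"dx": 0,"dy": 0,"dz": -0.01,"yaw": 0,"hand": -1},
    {"dx": 0,"dy": 0,"dz": -0.012,"yaw": 0,"hand": -1},
    {"dx": 0,"dy": -0.012,"dz": -0.012,"yaw": 0,"hand": -1},
    {"dx": 0,"dy": -0.012,"dz": -0.012,"yaw": 0,"hand": -1},
    {"dx": 0,"dy": -0.012,"dz": 0,"yaw": 0,"hand": -1},
    {"dx": 0,"dy": -0.012,"dz": 0,"yaw": 0,"hand": -1},
    {"dx": 0,"dy": -0.012,"dz": 0,"yaw": 0,"hand": -1},
    {"dx": 0,"dy": -0.011,"dz": 0,"yaw": 0,"hand": -1},
    {"dx": 0,"dy": -0.01,"dz": 0,"yaw": 0,"hand": -1},
    {"dx": 0,"dy": -0.0096,"dz": 0,"yaw": 0,"hand": -1},
    {"dx": 0,"dy": -0.0096,"dz": 0,"yaw": 0,"hand": -1},
  ],
)

```text
t: 27.9
tool_pos: [0.5021, 0.1268, 0.0623]
tool_rot: [0.002, 0.085, 0.996, -0.0]
wrist_force: [-0.5, -1.9, 13.4]
gripper_width: -0.0002
```

Run:
```python
from h import *
look('w14'); print(inv(CO,CA,tool()[:3,3]),telemetry.state()['wrist_force'])
rollc('w14',(.031,-.031));flat('w14',-.031,-.082)
```

```text
[[-0.00809937 -0.02923533  0.06233699]] [-1.66024386 -2.18520769 13.05059206]
0.031 endx -0.0794 cy 0.0304 cz 0.0473 sl -0.03 ROLL (0.0, np.float64(0.62), np.float64(1.84), 2569, [-94.0, 64.0])
-0.031 endx -0.0809 cy -0.0315 cz 0.0473 sl 0.03 ROLL (1.0, np.float64(0.62), np.float64(1.95), 2451, [-88.0, 91.0])
flat roll 1.35 (x slope 0.31) z 0.0596 n1139
flat roll 0.85 (x slope 0.07) z 0.0597 n1496
```

Good; now drag to the stop with slightly less press.

Emit:
drive_tool(
  commands=[
    {"dx": 0,"dy": -0.0005,"dz": -0.001,"yaw": 0,"hand": -1},
    {"dx": -0.002,"dy": -0.0005,"dz": -0.001,"yaw": 0,"hand": -1},
    {"dx": -0.004,"dy": -0.0005,"dz": -0.001,"yaw": 0,"hand": -1},
    {"dx": -0.006,"dy": -0.0005,"dz": -0.001,"yaw": 0,"hand": -1},
    {"dx": -0.008,"dy": -0.0005,"dz": -0.001,"yaw": 0,"hand": -1},
    {"dx": -0.009,"dy": -0.0005,"dz": -0.001,"yaw": 0,"hand": -1},
    {"dx": -0.009,"dy": -0.0005,"dz": -0.001,"yaw": 0,"hand": -1},
  ],
)

```text
t: 28.65
tool_pos: [0.5057, 0.1262, 0.0624]
tool_rot: [0.0, 0.085, 0.996, 0.0]
wrist_force: [-3.1, 0.1, 11.1]
gripper_width: -0.0002
```

Run:
```python
from h import *
look('w15'); print(inv(CO,CA,tool()[:3,3]),telemetry.state()['wrist_force'])
rollc('w15',(.031,-.031));flat('w15',-.031,-.08)
go(rk(.01,-.093),.162,RA+np.pi)
```

```text
[[-0.00452604 -0.02921296  0.06236513]] [-2.40901723  0.23205803 11.03983517]
0.031 endx -0.0793 cy 0.0304 cz 0.0473 sl -0.05 ROLL (-0.5, np.float64(0.62), np.float64(1.85), 2632, [-94.0, 61.0])
-0.031 endx -0.0793 cy -0.0315 cz 0.0473 sl 0.03 ROLL (1.0, np.float64(0.59), np.float64(1.94), 2478, [-88.0, 88.0])
flat roll 0.77 (x slope 0.57) z 0.0597 n1151
flat roll 0.95 (x slope 0.32) z 0.0597 n1510
dx -0.1842 dy -0.7628 dz -0.1993 yaw 0.0144
```

Emit:
drive_tool(
  commands=[
    {"dx": 0,"dy": 0,"dz": -0.05,"yaw": 0,"hand": -1},
    {"dx": 0,"dy": 0,"dz": -0.15,"yaw": 0,"hand": -1},
    {"dx": 0,"dy": -0.05,"dz": -0.2,"yaw": 0,"hand": -1},
    {"dx": -0.184,"dy": -0.763,"dz": -0.2,"yaw": 0.014,"hand": 0.05},
    {"dx": -0.184,"dy": -0.763,"dz": -0.2,"yaw": 0.014,"hand": 0.05},
    {"dx": -0.184,"dy": -0.763,"dz": -0.2,"yaw": 0.014,"hand": 0.05},
    {"dx": -0.184,"dy": -0.763,"dz": -0.2,"yaw": 0.014,"hand": 0.05},
    {"dx": -0.184,"dy": -0.763,"dz": -0.2,"yaw": 0.014,"hand": 0.05},
    {"dx": -0.184,"dy": -0.763,"dz": -0.2,"yaw": 0.014,"hand": 0.05},
    {"dx": -0.184,"dy": -0.763,"dz": -0.2,"yaw": 0.014,"hand": 0.05},
    {"dx": -0.184,"dy": -0.763,"dz": -0.2,"yaw": 0.014,"hand": 0.05},
    {"dx": -0.184,"dy": -0.763,"dz": -0.2,"yaw": 0.014,"hand": 0.05},
    {"dx": -0.184,"dy": -0.763,"dz": -0.2,"yaw": 0.014,"hand": 0.05},
    {"dx": -0.184,"dy": -0.763,"dz": -0.2,"yaw": 0.014,"hand": 0.05},
  ],
)

```text
t: 30.1
tool_pos: [0.5312, -0.2638, 0.1618]
tool_rot: [-0.0, 0.096, 0.995, 0.0]
wrist_force: [0.2, -0.5, -0.0]
gripper_width: 0.0448
```

Run:
```python
from h import *
look('w16'); print(tool()[:3,3])
rollpic('w16',RO,RA,(-.093,)); go(rk(.0018,-.093),.025,RA+np.pi)
```

```text
[ 0.53123492 -0.26384829  0.16193525]
-0.093 {'xc': np.float64(0.0019), 'cy': np.float64(-0.093), 'cz': np.float64(0.0473), 'sl': np.float64(0.01), 'ends': [(74.5, np.float64(0.48), np.float64(0.93), 544, [-79.0, 95.0]), (74.0, np.float64(0.57), np.float64(1.03), 931, [-76.0, 96.0])]}
dx 0.0155 dy -0.0030 dz 0.2739 yaw 0.0016
```

View pics/w16.png

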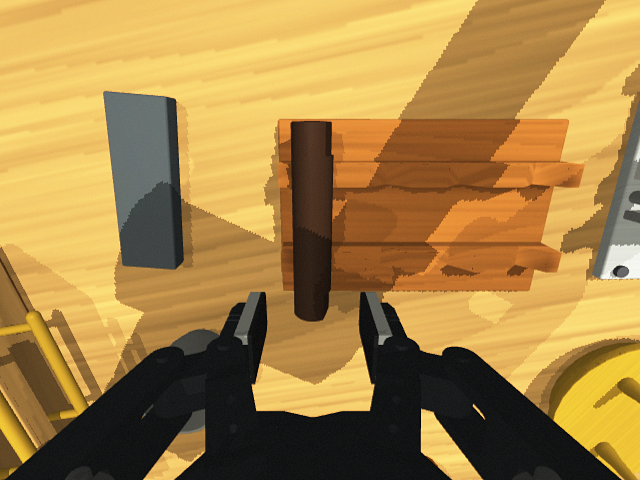

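Emit:
drive_tool(
  commands=[
    {"dx": 0.015,"dy": -0.003,"dz": 0.05,"yaw": 0.002,"hand": 0.05},
    {"dx": 0.015,"dy": -0.003,"dz": 0.12,"yaw": 0.002,"hand": 0.05},
    {"dx": 0.015,"dy": -0.003,"dz": 0.18,"yaw": 0.002,"hand": 0.05},
    {"dx": 0.015,"dy": -0.003,"dz": 0.23,"yaw": 0.002,"hand": 0.05},
    {"dx": 0.015,"dy": -0.003,"dz": 0.26,"yaw": 0.002,"hand": 0.05},
    {"dx": 0.015,"dy": -0.003,"dz": 0.275,"yaw": 0.002,"hand": 0.05},
    {"dx": 0.015,"dy": -0.003,"dz": 0.275,"yaw": 0.002,"hand": 0.05},
    {"dx": 0.015,"dy": -0.003,"dz": 0.275,"yaw": 0.002,"hand": -1},
    {"dx": 0.015,"dy": -0.003,"dz": 0.275,"yaw": 0.002,"hand": -1},
    {"dx": 0.015,"dy": -0.003,"dz": 0.275,"yaw": 0.002,"hand": -1},
    {"dx": 0.015,"dy": -0.003,"dz": 0.275,"yaw": 0.002,"hand": -1},
    {"dx": 0.015,"dy": -0.003,"dz": 0.275,"yaw": 0.002,"hand": -1},
  ],
  grip_force=50,
)

```text
t: 31.35
tool_pos: [0.524, -0.2652, 0.0253]
tool_rot: [0.001, 0.098, 0.995, 0.0]
wrist_force: [0.3, 5.9, 5.5]
gripper_width: 0.0305
```

Run:
```python
from h import *
print(tool()[:3,3],np.degrees(psi()))
go(cr(-.023,-.0933),.0262,CA+np.pi)
```

```text
[ 0.52396281 -0.26519587  0.02532148] 168.76630016847088
dx 0.2220 dy 0.6316 dz -0.0020 yaw -0.0163
```

Emit:
drive_tool(
  commands=[
    {"dx": 0,"dy": 0,"dz": -0.03,"yaw": 0,"hand": -1},
    {"dx": 0,"dy": 0,"dz": -0.1,"yaw": 0,"hand": -1},
    {"dx": 0,"dy": 0,"dz": -0.19,"yaw": 0,"hand": -1},
    {"dx": 0.03,"dy": 0.07,"dz": -0.2,"yaw": 0,"hand": -1},
    {"dx": 0.06,"dy": 0.16,"dz": -0.2,"yaw": 0,"hand": -1},
    {"dx": 0.09,"dy": 0.25,"dz": -0.2,"yaw": -0.016,"hand": -1},
    {"dx": 0.12,"dy": 0.34,"dz": -0.2,"yaw": -0.016,"hand": -1},
    {"dx": 0.15,"dy": 0.43,"dz": -0.2,"yaw": -0.016,"hand": -1},
    {"dx": 0.18,"dy": 0.52,"dz": -0.2,"yaw": -0.016,"hand": -1},
    {"dx": 0.21,"dy": 0.6,"dz": -0.2,"yaw": -0.016,"hand": -1},
    {"dx": 0.222,"dy": 0.632,"dz": -0.2,"yaw": -0.016,"hand": -1},
    {"dx": 0.222,"dy": 0.632,"dz": -0.2,"yaw": -0.016,"hand": -1},
    {"dx": 0.222,"dy": 0.632,"dz": -0.2,"yaw": -0.016,"hand": -1},
  ],
)

```text
t: 32.65
tool_pos: [0.4765, 0.0656, 0.1245]
tool_rot: [0.0, 0.085, 0.996, -0.0]
wrist_force: [0.4, -0.5, -1.3]
gripper_width: 0.0311
```

Run:
```python
from h import *
print(tool()[:3,3],np.degrees(psi()),telemetry.state()['gripper_width'])
go(cr(-.023,-.0933),.0262,CA+np.pi)
look('w17')
```

```text
[0.47647042 0.06558309 0.12450707] 170.22592601849703 0.031115897544875912
dx 0.0001 dy 0.0013 dz 0.1966 yaw -0.0000
```

View pics/w17.png

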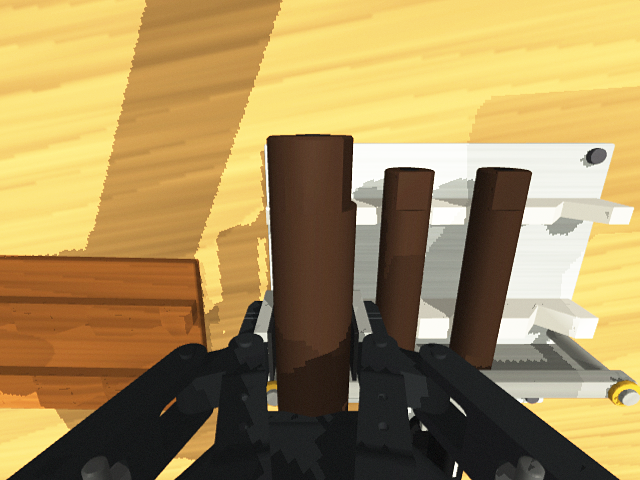

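Emit:
drive_tool(
  commands=[
    {"dx": 0,"dy": 0.0015,"dz": 0.06,"yaw": 0,"hand": -1},
    {"dx": 0,"dy": 0.0015,"dz": 0.12,"yaw": 0,"hand": -1},
    {"dx": 0,"dy": 0.0015,"dz": 0.16,"yaw": 0,"hand": -1},
    {"dx": 0,"dy": 0.0015,"dz": 0.18,"yaw": 0,"hand": -1},
    {"dx": 0,"dy": 0.0015,"dz": 0.19,"yaw": 0,"hand": -1},
    {"dx": 0,"dy": 0.0015,"dz": 0.196,"yaw": 0,"hand": -1},
    {"dx": 0,"dy": 0.0015,"dz": 0.197,"yaw": 0,"hand": -1},
    {"dx": -0.01,"dy": 0.0015,"dz": 0.197,"yaw": 0,"hand": -1},
    {"dx": -0.02,"dy": 0.0015,"dz": 0.197,"yaw": 0,"hand": -1},
    {"dx": -0.03,"dy": 0.0015,"dz": 0.197,"yaw": 0,"hand": -1},
    {"dx": -0.04,"dy": 0.0015,"dz": 0.197,"yaw": 0,"hand": -1},
    {"dx": -0.04,"dy": 0.0015,"dz": 0.197,"yaw": 0,"hand": -1},
  ],
)

```text
t: 33.9
tool_pos: [0.4969, 0.0632, 0.0259]
tool_rot: [0.0, 0.085, 0.996, -0.0]
wrist_force: [-0.5, -0.3, -1.1]
gripper_width: 0.0306
```

Emit:
drive_tool(
  commands=[
    {"dx": 0,"dy": 0,"dz": 0,"yaw": 0,"hand": 0.05},
    {"dx": 0,"dy": 0,"dz": 0,"yaw": 0,"hand": 0.05},
    {"dx": 0,"dy": 0,"dz": 0,"yaw": 0,"hand": 0.05},
    {"dx": 0,"dy": 0,"dz": -0.06,"yaw": 0,"hand": 0.05},
    {"dx": 0,"dy": 0,"dz": -0.12,"yaw": 0,"hand": -1},
    {"dx": 0,"dy": 0,"dz": -0.16,"yaw": 0,"hand": -1},
    {"dx": 0,"dy": 0,"dz": -0.16,"yaw": 0,"hand": -1},
    {"dx": 0,"dy": 0,"dz": -0.16,"yaw": 0,"hand": -1},
    {"dx": 0,"dy": 0,"dz": -0.16,"yaw": 0,"hand": -1},
  ],
)

```text
t: 34.8
tool_pos: [0.4954, 0.0634, 0.1047]
tool_rot: [-0.001, 0.085, 0.996, 0.0]
wrist_force: [-0.3, -0.4, 0.1]
gripper_width: 0.0
```

Run:
```python
from h import *
look('w18'); print(inv(CO,CA,tool()[:3,3]),telemetry.state()['wrist_force'])
rollc('w18',(.031,-.031,-.093))
go(cr(-.01,-.0935+.0065),.0605,CA+np.pi)
```

```text
[[-0.00393312 -0.09280591  0.10472571]] [ 0.06841544 -0.78236152 -0.42898166]
0.031 endx -0.0792 cy 0.0304 cz 0.0474 sl 0.01 ROLL (-0.5, np.float64(0.7), np.float64(1.8), 1763, [-95.0, 53.0])
-0.031 endx -0.0793 cy -0.0315 cz 0.0473 sl -0.02 ROLL (0.5, np.float64(0.62), np.float64(1.85), 1639, [-93.0, 63.0])
-0.093 endx -0.0828 cy -0.0935 cz 0.0473 sl 0.01 ROLL (75.0, np.float64(0.55), np.float64(0.97), 1469, [-82.0, 95.0])
dx 0.0119 dy 0.0116 dz 0.0885 yaw -0.0004
```

Emit:
drive_tool(
  commands=[
    {"dx": 0.012,"dy": 0.0115,"dz": 0.05,"yaw": 0,"hand": -1},
    {"dx": 0.012,"dy": 0.0115,"dz": 0.075,"yaw": 0,"hand": -1},
    {"dx": 0.012,"dy": 0.0115,"dz": 0.082,"yaw": 0,"hand": -1},
    {"dx": 0.012,"dy": 0.0115,"dz": 0.086,"yaw": 0,"hand": -1},
    {"dx": 0.012,"dy": 0.0115,"dz": 0.0875,"yaw": 0,"hand": -1},
    {"dx": 0.012,"dy": 0.0115,"dz": 0.0885,"yaw": 0,"hand": -1},
    {"dx": 0.012,"dy": 0.0115,"dz": 0.0885,"yaw": 0,"hand": -1},
    {"dx": 0.012,"dy": 0.0115,"dz": 0.0885,"yaw": 0,"hand": -1},
  ],
)

```text
t: 35.65
tool_pos: [0.4918, 0.0699, 0.0625]
tool_rot: [0.001, 0.085, 0.996, -0.0]
wrist_force: [-0.7, 0.3, 4.6]
gripper_width: 0.0001
```

Emit:
drive_tool(
  commands=[
    {"dx": 0,"dy": 0,"dz": 0.001,"yaw": 0,"hand": -1},
    {"dx": 0,"dy": -0.004,"dz": 0.001,"yaw": 0,"hand": -1},
    {"dx": 0,"dy": -0.008,"dz": 0.001,"yaw": 0,"hand": -1},
    {"dx": 0,"dy": -0.012,"dz": 0.001,"yaw": 0,"hand": -1},
    {"dx": 0,"dy": -0.016,"dz": 0.001,"yaw": 0,"hand": -1},
    {"dx": 0,"dy": -0.02,"dz": 0.001,"yaw": 0,"hand": -1},
    {"dx": 0,"dy": -0.024,"dz": 0.001,"yaw": 0,"hand": -1},
    {"dx": 0,"dy": -0.024,"dz": 0.001,"yaw": 0,"hand": -1},
  ],
)

```text
t: 36.45
tool_pos: [0.4902, 0.0579, 0.0624]
tool_rot: [0.002, 0.086, 0.996, 0.0]
wrist_force: [0.7, -0.2, 6.7]
gripper_width: 0.0
```

Run:
```python
from h import *
look('w19'); print(inv(CO,CA,tool()[:3,3]),telemetry.state()['wrist_force'])
rollc('w19',(-.093,))
```

```text
[[-0.00814679 -0.09904625  0.06237928]] [-1.02156187  0.33566971  7.74083127]
-0.093 endx -0.0812 cy -0.0937 cz 0.0473 sl -0.18 ROLL (32.0, np.float64(0.54), np.float64(1.76), 2450, [-90.0, 82.0])
```

Emit:
drive_tool(
  commands=[
    {"dx": 0,"dy": 0,"dz": -0.01,"yaw": 0,"hand": -1},
    {"dx": 0,"dy": 0,"dz": -0.012,"yaw": 0,"hand": -1},
    {"dx": 0,"dy": 0.02,"dz": -0.012,"yaw": 0,"hand": -1},
    {"dx": 0,"dy": 0.02,"dz": -0.012,"yaw": 0,"hand": -1},
    {"dx": 0,"dy": 0.02,"dz": -0.001,"yaw": 0,"hand": -1},
    {"dx": 0,"dy": 0.02,"dz": -0.001,"yaw": 0,"hand": -1},
    {"dx": 0,"dy": 0.02,"dz": -0.001,"yaw": 0,"hand": -1},
    {"dx": 0,"dy": 0.016,"dz": -0.001,"yaw": 0,"hand": -1},
    {"dx": 0,"dy": 0.012,"dz": -0.001,"yaw": 0,"hand": -1},
    {"dx": 0,"dy": 0.008,"dz": -0.001,"yaw": 0,"hand": -1},
    {"dx": 0,"dy": 0.0035,"dz": -0.001,"yaw": 0,"hand": -1},
    {"dx": 0,"dy": 0.0035,"dz": -0.001,"yaw": 0,"hand": -1},
  ],
)

```text
t: 37.7
tool_pos: [0.4904, 0.0598, 0.0623]
tool_rot: [0.002, 0.086, 0.996, 0.0]
wrist_force: [0.1, -0.4, 10.9]
gripper_width: -0.0
```

Run:
```python
from h import *
look('w20'); print(inv(CO,CA,tool()[:3,3]),telemetry.state()['wrist_force'])
rollc('w20',(-.093,));flat('w20',-.0936,-.081)
```

```text
[[-0.00833253 -0.09720158  0.06231893]] [ 6.39368337e-03 -3.18487109e-01  1.15462220e+01]
-0.093 endx -0.0807 cy -0.0937 cz 0.0473 sl -0.17 ROLL (1.0, np.float64(0.61), np.float64(1.96), 2442, [-89.0, 84.0])
flat roll 0.50 (x slope 0.11) z 0.0597 n1113
flat roll 0.73 (x slope -0.06) z 0.0597 n1504
```

Roll is about 0.7°. Drag to the stop.

Emit:
drive_tool(
  commands=[
    {"dx": 0,"dy": -0.0003,"dz": -0.001,"yaw": 0,"hand": -1},
    {"dx": -0.002,"dy": -0.0003,"dz": -0.001,"yaw": 0,"hand": -1},
    {"dx": -0.004,"dy": -0.0003,"dz": -0.001,"yaw": 0,"hand": -1},
    {"dx": -0.006,"dy": -0.0003,"dz": -0.001,"yaw": 0,"hand": -1},
    {"dx": -0.008,"dy": -0.0003,"dz": -0.001,"yaw": 0,"hand": -1},
    {"dx": -0.009,"dy": -0.0003,"dz": -0.001,"yaw": 0,"hand": -1},
    {"dx": -0.009,"dy": -0.0003,"dz": -0.001,"yaw": 0,"hand": -1},
  ],
)

```text
t: 38.45
tool_pos: [0.494, 0.0591, 0.0624]
tool_rot: [0.0, 0.085, 0.996, 0.0]
wrist_force: [-1.0, 0.3, 9.6]
gripper_width: -0.0
```

Run:
```python
from h import *
look('w21'); print(inv(CO,CA,tool()[:3,3]),telemetry.state()['wrist_force'])
rollc('w21',(.031,-.031,-.093));flat('w21',-.0936,-.08)
go(cr(-.02,-.031),.16,CA+np.pi)
```

```text
[[-0.00465826 -0.09736861  0.06239609]] [-2.11918821 -0.54958428  8.39802176]
0.031 endx -0.0793 cy 0.0304 cz 0.0473 sl 0.02 ROLL (-0.5, np.float64(0.7), np.float64(1.78), 2983, [-95.0, 54.0])
-0.031 endx -0.0793 cy -0.0316 cz 0.0473 sl -0.02 ROLL (1.5000000000000002, np.float64(0.62), np.float64(1.83), 2654, [-94.0, 66.0])
-0.093 endx -0.0792 cy -0.0937 cz 0.0473 sl -0.18 ROLL (0.0, np.float64(0.62), np.float64(1.95), 2488, [-88.0, 86.0])
flat roll 0.21 (x slope -0.03) z 0.0597 n1141
flat roll 0.20 (x slope 0.08) z 0.0597 n1530
dx 0.0306 dy 0.1327 dz -0.1952 yaw -0.0003
```

Emit:
drive_tool(
  commands=[
    {"dx": 0,"dy": 0,"dz": -0.05,"yaw": 0,"hand": -1},
    {"dx": 0,"dy": 0,"dz": -0.15,"yaw": 0,"hand": -1},
    {"dx": 0.04,"dy": 0.13,"dz": -0.2,"yaw": 0,"hand": -1},
    {"dx": 0.04,"dy": 0.13,"dz": -0.2,"yaw": 0,"hand": -1},
    {"dx": 0.04,"dy": 0.13,"dz": -0.2,"yaw": 0,"hand": -1},
    {"dx": 0.04,"dy": 0.13,"dz": -0.2,"yaw": 0,"hand": -1},
  ],
)

```text
t: 39.1
tool_pos: [0.4849, 0.1264, 0.1614]
tool_rot: [-0.0, 0.085, 0.996, -0.0]
wrist_force: [-0.8, -0.1, -0.1]
gripper_width: -0.0001
```

Run:
```python
from h import *
look('w22'); print(inv(CO,CA,tool()[:3,3]))
rollc('w22',(.031,-.031,-.093))
for y in (.0305,-.0315,-.0936): flat('w22',y,-.0795)
look('s22','scene')
# bar height
KA,im,d,cl=look('t22','top'); L=inv(CO,CA,cl[d>0]); b=L[(L[:,0]>.063)&(L[:,0]<.073)&(abs(L[:,1])>.05)&(abs(L[:,1])<.11)]; print('bar top',np.percentile(b[:,2],[10,50,90]))
go(cr(.119,0),.16,CA+np.pi)
```

```text
[[-0.02489993 -0.03296105  0.16120079]]
0.031 endx -0.0793 cy 0.0304 cz 0.0473 sl -0.02 ROLL (-0.5, np.float64(0.65), np.float64(1.83), 915, [-95.0, 75.0])
-0.031 endx -0.0794 cy -0.0316 cz 0.0473 sl 0.01 ROLL (1.0, np.float64(0.67), np.float64(1.87), 889, [-78.0, 74.0])
-0.093 endx -0.0795 cy -0.0936 cz 0.0473 sl -0.03 ROLL (0.5, np.float64(0.65), np.float64(1.84), 913, [-77.0, 94.0])
flat roll -0.62 (x slope 0.24) z 0.0599 n389
flat roll -0.72 (x slope 0.15) z 0.0599 n530
flat roll 1.14 (x slope 0.16) z 0.0599 n382
flat roll 0.90 (x slope 0.09) z 0.0599 n521
flat roll 0.86 (x slope 0.62) z 0.0598 n388
flat roll 0.43 (x slope 0.36) z 0.0598 n518
bar top [0.03992856 0.08029203 0.08495846]
dx -0.2873 dy 0.0670 dz 0.0020 yaw -0.0011
```

View pics/s22.png

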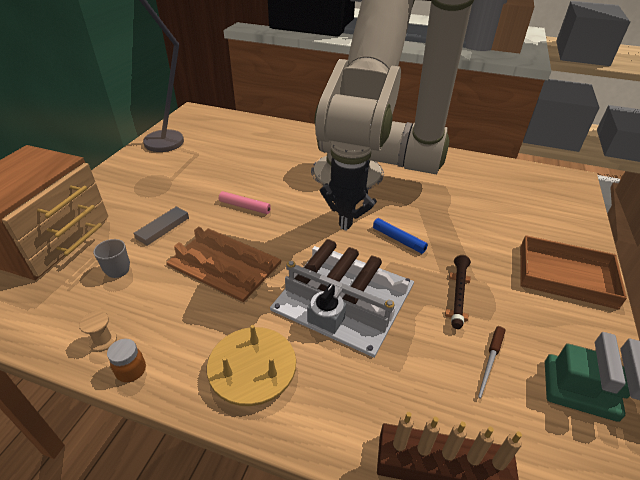

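View pics/w22.png

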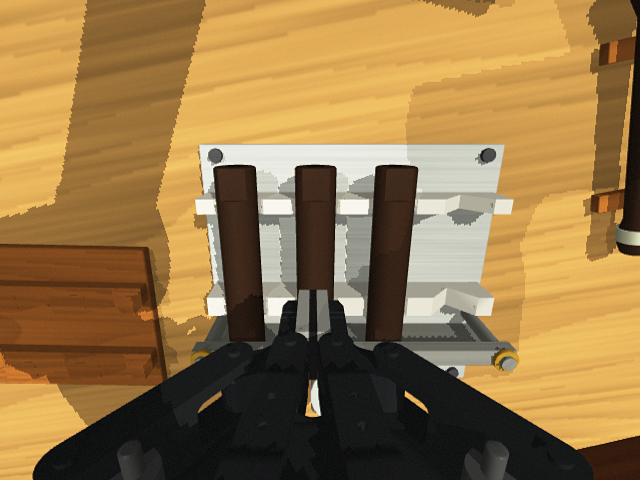

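Emit:
drive_tool(
  commands=[
    {"dx": -0.1,"dy": 0.02,"dz": 0,"yaw": -0.001,"hand": 0},
    {"dx": -0.2,"dy": 0.05,"dz": 0,"yaw": -0.001,"hand": 0},
    {"dx": -0.286,"dy": 0.068,"dz": 0,"yaw": -0.001,"hand": 0},
    {"dx": -0.286,"dy": 0.068,"dz": 0,"yaw": -0.001,"hand": 0},
    {"dx": -0.286,"dy": 0.068,"dz": 0.05,"yaw": -0.001,"hand": 0},
    {"dx": -0.286,"dy": 0.068,"dz": 0.1,"yaw": -0.001,"hand": 0},
    {"dx": -0.286,"dy": 0.068,"dz": 0.14,"yaw": -0.001,"hand": 0},
    {"dx": -0.286,"dy": 0.068,"dz": 0.155,"yaw": -0.001,"hand": 0},
    {"dx": -0.286,"dy": 0.068,"dz": 0.155,"yaw": -0.001,"hand": 0},
    {"dx": -0.286,"dy": 0.068,"dz": 0.155,"yaw": -0.001,"hand": -1},
    {"dx": -0.286,"dy": 0.068,"dz": 0.155,"yaw": -0.001,"hand": -1},
    {"dx": -0.286,"dy": 0.068,"dz": 0.155,"yaw": -0.001,"hand": -1},
    {"dx": -0.286,"dy": 0.068,"dz": 0.155,"yaw": -0.001,"hand": -1},
    {"dx": -0.286,"dy": 0.068,"dz": 0.155,"yaw": -0.001,"hand": -1},
  ],
  grip_force=35,
)

```text
t: 40.65
tool_pos: [0.6323, 0.1348, 0.086]
tool_rot: [0.001, 0.085, 0.996, -0.001]
wrist_force: [-2.0, -5.2, 4.9]
gripper_width: 0.0133
```

Run:
```python
from h import *
s=telemetry.state();print(np.degrees(psi()),s['moment'],s['wrist_force'],inv(CO,CA,s['tool_pos']))
look('w23'); rollc('w23',(.031,-.031,-.093))
```

```text
170.2709177593034 [-0.66956135  0.30615345  0.00584043] [-1.97383675 -5.23646215  4.89356325] [[0.11877446 0.00077778 0.08602731]]
0.031 endx -0.0160 cy 0.0301 cz 0.0474 sl -0.89 ROLL (107.5, np.float64(0.68), np.float64(0.85), 2810, [-92.0, 77.0])
-0.031 endx -0.0160 cy -0.0309 cz 0.0474 sl 1.12 ROLL (-101.0, np.float64(0.74), np.float64(0.88), 2803, [-81.0, 93.0])
-0.093 endx -0.0161 cy -0.0933 cz 0.0471 sl 0.16 ROLL (-180.0, np.float64(0.71), np.float64(0.86), 3023, [-58.0, 94.0])
```

Emit:
drive_tool(
  commands=[
    {"dx": 0,"dy": 0,"dz": 0,"yaw": 0.05,"hand": -1},
    {"dx": 0,"dy": 0,"dz": 0,"yaw": 0.1,"hand": -1},
    {"dx": 0,"dy": 0,"dz": 0,"yaw": 0.15,"hand": -1},
    {"dx": 0,"dy": 0,"dz": 0,"yaw": 0.2,"hand": -1},
    {"dx": 0,"dy": 0,"dz": 0,"yaw": 0.25,"hand": -1},
    {"dx": 0,"dy": 0,"dz": 0,"yaw": 0.3,"hand": -1},
    {"dx": 0,"dy": 0,"dz": 0,"yaw": 0.35,"hand": -1},
    {"dx": 0,"dy": 0,"dz": 0,"yaw": 0.4,"hand": -1},
    {"dx": 0,"dy": 0,"dz": 0,"yaw": 0.45,"hand": -1},
    {"dx": 0,"dy": 0,"dz": 0,"yaw": 0.5,"hand": -1},
    {"dx": 0,"dy": 0,"dz": 0,"yaw": 0.55,"hand": -1},
    {"dx": 0,"dy": 0,"dz": 0,"yaw": 0.6,"hand": -1},
    {"dx": 0,"dy": 0,"dz": 0,"yaw": 0.65,"hand": -1},
    {"dx": 0,"dy": 0,"dz": 0,"yaw": 0.7,"hand": -1},
    {"dx": 0,"dy": 0,"dz": 0,"yaw": 0.75,"hand": -1},
    {"dx": 0,"dy": 0,"dz": 0,"yaw": 0.8,"hand": -1},
    {"dx": 0,"dy": 0,"dz": 0,"yaw": 0.85,"hand": -1},
    {"dx": 0,"dy": 0,"dz": 0,"yaw": 0.9,"hand": -1},
    {"dx": 0,"dy": 0,"dz": 0,"yaw": 0.92,"hand": -1},
    {"dx": 0,"dy": 0,"dz": 0,"yaw": 0.92,"hand": -1},
  ],
)

```text
t: 42.7
tool_pos: [0.6332, 0.1354, 0.086]
tool_rot: [0.002, 0.723, 0.691, 0.001]
wrist_force: [3.9, -2.1, 4.2]
gripper_width: 0.0134
```

Run:
```python
from h import *
s=telemetry.state();print(np.degrees(psi()),s['moment'],s['wrist_force'])
```

```text
87.46214337786587 [-0.38718945 -0.57755223 -0.11574904] [ 3.89055864 -2.11909075  4.16775652]
```

Emit:
drive_tool(
  commands=[
    {"dx": 0,"dy": 0,"dz": 0,"yaw": 0.02,"hand": -1},
    {"dx": 0,"dy": 0,"dz": 0,"yaw": 0.04,"hand": -1},
    {"dx": 0,"dy": 0,"dz": 0,"yaw": 0.05,"hand": -1},
    {"dx": 0,"dy": 0,"dz": 0,"yaw": 0.05,"hand": -1},
  ],
)

```text
t: 43.1
tool_pos: [0.6332, 0.1354, 0.086]
tool_rot: [0.002, 0.748, 0.663, 0.001]
wrist_force: [3.6, -2.0, 6.2]
gripper_width: 0.0131
```

Run:
```python
from h import *
s=telemetry.state();print(np.degrees(psi()),s['moment'],s['wrist_force'])
```

```text
83.0986673012729 [-0.50752065 -0.7051436   0.73581277] [ 3.57280282 -2.01420657  6.23388778]
```

Emit:
drive_tool(
  commands=[
    {"dx": 0,"dy": 0,"dz": 0,"yaw": 0.015,"hand": -1},
    {"dx": 0,"dy": 0,"dz": 0,"yaw": 0.02,"hand": -1},
    {"dx": 0,"dy": 0,"dz": 0,"yaw": 0.02,"hand": -1},
  ],
)

```text
t: 43.4
tool_pos: [0.6332, 0.1357, 0.0861]
tool_rot: [0.001, 0.759, 0.652, 0.002]
wrist_force: [3.3, -0.0, 6.3]
gripper_width: 0.0129
```

Run:
```python
from h import *
s=telemetry.state();print(np.degrees(psi()),s['moment'],s['wrist_force'])
```

```text
81.32652282792021 [-0.19030321 -0.65038948  0.74013284] [ 3.34115212 -0.04775563  6.34842234]
```

Emit:
drive_tool(
  commands=[
    {"dx": 0,"dy": 0,"dz": 0,"yaw": 0.02,"hand": 0},
    {"dx": 0,"dy": 0,"dz": 0,"yaw": 0.02,"hand": 0},
    {"dx": 0,"dy": 0,"dz": 0,"yaw": 0.02,"hand": 0},
    {"dx": 0,"dy": 0,"dz": 0,"yaw": 0.02,"hand": 0},
    {"dx": 0,"dy": 0,"dz": -0.1,"yaw": 0.02,"hand": 0},
    {"dx": 0,"dy": 0,"dz": -0.2,"yaw": 0.02,"hand": 0},
    {"dx": 0,"dy": 0,"dz": -0.3,"yaw": -0.1,"hand": 0},
    {"dx": 0,"dy": 0,"dz": -0.3,"yaw": -0.95,"hand": 0},
    {"dx": 0,"dy": 0,"dz": -0.3,"yaw": -0.95,"hand": 0},
    {"dx": 0,"dy": 0,"dz": -0.3,"yaw": -0.95,"hand": 0},
    {"dx": 0,"dy": 0,"dz": -0.3,"yaw": -0.95,"hand": 0},
    {"dx": 0,"dy": 0,"dz": -0.3,"yaw": -0.95,"hand": 0},
    {"dx": 0,"dy": 0,"dz": -0.3,"yaw": -0.95,"hand": 0},
    {"dx": 0,"dy": 0,"dz": -0.3,"yaw": -0.95,"hand": 0},
    {"dx": 0,"dy": 0,"dz": -0.3,"yaw": -0.95,"hand": 0},
    {"dx": 0,"dy": 0,"dz": -0.3,"yaw": -0.95,"hand": 0},
    {"dx": 0,"dy": 0,"dz": -0.3,"yaw": -0.95,"hand": 0},
    {"dx": 0,"dy": 0,"dz": -0.3,"yaw": -0.95,"hand": 0},
  ],
)

```text
t: 45.2
tool_pos: [0.6318, 0.1357, 0.2345]
tool_rot: [-0.0, 0.117, 0.993, 0.0]
wrist_force: [0.1, -0.3, -0.9]
gripper_width: 0.0426
```

Run:
```python
from h import *
print(tool()[:3,3],np.degrees(psi()));go(cr(-.02,-.031),.162,CA+np.pi)
KA,im,d,cl=look('t24','top'); k=cl[d>0]; L=inv(CO,CA,k); 
print(telemetry.state()['joint_positions'])
```

```text
[0.6317528  0.13570323 0.23447019] 166.54415121828845
dx 0.2714 dy -0.0828 dz 0.1450 yaw -0.0410
[ 2.86648523e-02  5.53698878e-01  9.94258879e-01  6.06421207e-05
  1.59388610e+00 -1.30676170e+00]
```

Emit:
drive_tool(
  commands=[
    {"dx": 0.1,"dy": -0.03,"dz": 0.05,"yaw": -0.04,"hand": 0},
    {"dx": 0.27,"dy": -0.08,"dz": 0.12,"yaw": -0.04,"hand": 0},
    {"dx": 0.27,"dy": -0.08,"dz": 0.12,"yaw": -0.04,"hand": 0},
    {"dx": 0.27,"dy": -0.08,"dz": 0.12,"yaw": -0.04,"hand": 0},
    {"dx": 0.27,"dy": -0.08,"dz": 0.12,"yaw": -0.04,"hand": 0},
    {"dx": 0.27,"dy": -0.08,"dz": 0.12,"yaw": -0.04,"hand": 0},
  ],
)

```text
t: 45.85
tool_pos: [0.493, 0.1278, 0.1756]
tool_rot: [0.002, 0.085, 0.996, 0.0]
wrist_force: [0.9, 0.5, 0.3]
gripper_width: 0.0428
```

Run:
```python
from h import *
look('w25'); rollc('w25',(.031,-.031,-.093))
for y in (.0305,-.0315,-.0936): flat('w25',y,-.0795)
look('t25','top'); KA,im,d,cl=look('s25','scene')
cv2.imwrite('pics/s25z.png',cv2.resize(im[240:360,260:420,::-1],None,fx=4,fy=4))
k=inv(CO,CA,cl[d>0]); t=k[(abs(k[:,0]-.119)<.035)&(abs(k[:,1])<.035)&(k[:,2]>.1)&(k[:,2]<.113)]
print(len(t)); w,v=np.linalg.eigh(np.cov(t[:,:2].T)); print('knob dir in cradle deg',np.degrees(np.arctan2(v[1,1],v[0,1])),np.sqrt(12*w))
b=k[(k[:,0]>.063)&(k[:,0]<.073)&(abs(k[:,1])<.11)]; print('bar',np.percentile(b[:,2],[20,50,90]))
```

```text
0.031 endx -0.0793 cy 0.0304 cz 0.0473 sl -0.04 ROLL (-0.5, np.float64(0.63), np.float64(1.84), 841, [-93.0, 73.0])
-0.031 endx -0.0795 cy -0.0316 cz 0.0473 sl -0.01 ROLL (-0.5, np.float64(0.69), np.float64(1.87), 833, [-79.0, 86.0])
-0.093 endx -0.0795 cy -0.0936 cz 0.0473 sl 0.00 ROLL (0.5, np.float64(0.65), np.float64(1.85), 845, [-74.0, 93.0])
flat roll -1.10 (x slope -0.89) z 0.0599 n378
flat roll -1.02 (x slope -0.50) z 0.0599 n501
flat roll -0.18 (x slope 0.04) z 0.0598 n377
flat roll -0.28 (x slope 0.28) z 0.0598 n481
flat roll 0.85 (x slope 0.24) z 0.0599 n359
flat roll 0.61 (x slope 0.13) z 0.0598 n480
153
knob dir in cradle deg 94.2273318042109 [0.01429231 0.04561576]
bar [0.0725971  0.0737624  0.07547089]
```

View pics/s25z.png

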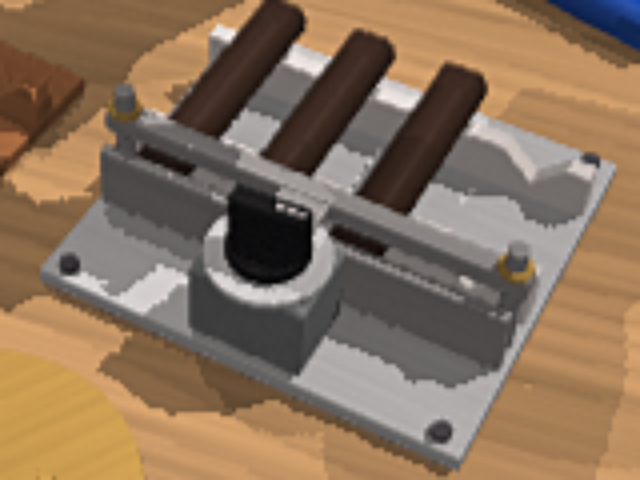

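View pics/w25.png

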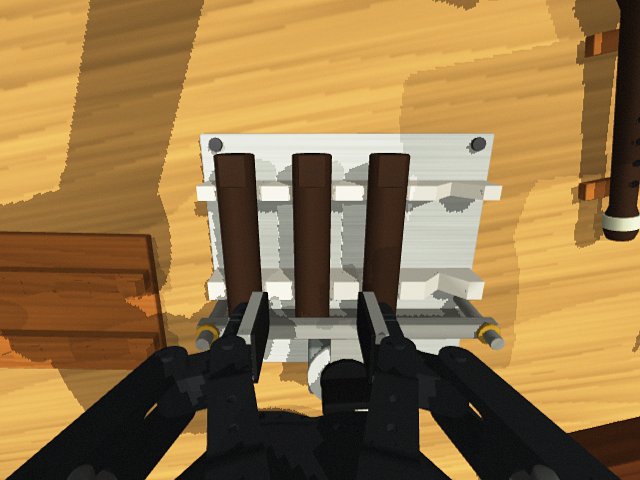

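```bash
python3 -c "
from plant import hand_in
print(hand_in())"
```

```text
the job is handed in; nothing more can be done
None
```

The job is done and handed in. The three blackwood blanks that were in the rack lie in adjacent grooves of the cradle, with the clamp closed on their flats. The hand-in gives no verdict.

**Steps:** I turned the knob fully anticlockwise first. Then I carried the blanks over one at a time, rolled each flats-up by rubbing its top at about 5 to 13 N, and dragged it along the groove to the stop. Only then did I turn the knob clockwise until the torque jumped at its end stop. The whole run took about 46 s.

**Last checks, with the clamp closed:**
- **Roll:** the flats are within about 1° of straight up. This was measured at the near ends only, as the far ends are hidden under the bar.
- **Row:** the near ends read between -79.3 and -79.5 mm, against -80.0 mm expected at the stop. I take the offset of about 0.6 mm as camera calibration error.
- **Clamp:** the knob points at 94.2° in the cradle frame, against 94.1° expected at its 1.5 rad end stop. The top of the bar reads 73.8 mm, against 73.1 mm when closed.
- **Other things on the bench:** the last bench picture before the clamp was closed showed nothing else moved.

Two automatic readings came out unusable: one while the gripper held the knob, with the blank ends out of view, and one partly hidden bar height before closing. I went by the clear views instead. I saw no knocked blank and no slip of the grip on a blank during the run.

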